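# Fit the flow chamber's cover and hold it down for the thumbscrews

## Task

Set the white cover on the grey flow chamber, spigot in the opening and front lip over the two screw bosses, then swing the turnbutton on the chamber's rear edge round until it points straight across the cover. Then press down on the middle of the front lip with your fingers, steadily at about 10 N, so that the front seal is squashed to about half its height and never flat: hold it a few seconds and finish while still pressing, as I shall put in the two thumbscrews. Leave the beaker, the bottle and the screw dish where they are.

Things in the scene. Friction and masses are not known exactly. Their poses are not given: they have to be found in the camera images.
- flow_cell: Dark grey open-topped flow chamber, 120 (x) by 160 (y) mm, rim 80 mm above the bench, fixed by a 150 x 200 x 6 mm aluminium base plate. Origin: centre of its underside, on the bench; z up. Front is -x: two bosses with brass inserts at y = +-62 mm, tops at rim height. Rear is +x: bracket with the turnbutton. Hose barbs stick out 24 mm at both sides. Left or right half of the bench, yaw up to 0.3.
- chamber_mouth (a point): Centre of the chamber's opening at rim height (80 mm above the bench); opening 96 (x) by 136 (y) mm, walls 12 mm thick. Black sponge seal strips, 9 mm wide, stand 10 mm proud along the front and rear walls (centres x = -54 and +54 mm); each gives way like a spring, 1 mm per 2.5 N.
- cover: White loose cover, 0.3 to 0.45 kg, lying handle up on the bench. Origin: centre of the underside of its spigot, which is 90 (x) by 130 (y) mm and 20 mm deep (lowest 4 mm stepped in by 3 mm). Above it the 8 mm plate, x = -74 (front lip, two screw holes) to +58, y = +-80 mm, top at z = 28 mm. Two black ports with blue plugs, 28 mm wide, tops at z = 47 mm, at x = 0, y = +-56 mm.
- cover_handle (a point): Centre of the cover's black grip bar: 70 mm long along the cover's y, 12 mm thick (x), 13 mm high, 48 to 61 mm above the cover's origin; open for 20 mm below, between its two legs. When the cover is fitted (axes parallel to the chamber's, centred, resting on both seals) this point is about 124 mm above the bench, the cover's origin 69 mm and the plate's top 97 mm.
- cover_lip (a point): Middle of the front lip on the plate's top face, where to press: x = -62, y = 0, z = 28 mm in the cover's frame.
- turnbutton (a joint): Turnbutton angle in rad about the vertical pivot, counter-clockwise from above positive. 0: points to the chamber's +y, along the rear edge and clear of the cover; 1.57: points to the chamber's -x, straight across the cover's rear edge. Starts between -0.5 and 0.08; stops at -0.6 and 1.66. Light friction (0.05 N m), stays where it is left.
- turnbutton_pivot (a point): On the turnbutton's pivot axis at x = +78, y = 0 mm in the chamber's frame, 116 mm above the bench. The steel bar, 14 mm wide and 6 mm thick, reaches 43 mm from this axis, its underside 100 mm above the bench, about 3 mm over the fitted cover.
- turnbutton_tab (a point): Middle of the orange thumb tab that stands on the bar 32 mm from the pivot axis, 116 mm above the bench: 18 mm along the bar, 8 mm thick across it, standing from 106 to 128 mm above the bench.
- front_seal (a joint): How far the front seal strip is squashed, in m: 0 free (10 mm proud), about 0.001 under the cover's weight, 0.005 is half its height (about 10 N pressed on the lip), 0.0085 flat.
- beaker: Translucent beaker, 72 mm wide, 95 mm high, loose; origin at the centre of its underside. Leave alone.
- reagent_bottle: Amber reagent bottle with white cap, 60 mm wide, 125 mm high, loose; origin at the centre of its underside. Leave alone.
- screw_dish: Small blue dish with the two brass thumbscrews, 68 mm wide, 20 mm high, loose; origin at the centre of its underside. Leave alone.
Not all that is in view belongs to the job. There is more than one size of the cover; the job needs the middle-sized.

How it is judged:
By the outcome, as a careful person would: the job done as asked, in the order asked, and still so for the second after the job is handed in, while the arm keeps its last pose, push and grip.
It also fails if it takes over 70 s, if anything falls off the work surface, if the arm or the gripper's body presses on something with over 40 N, if the wrist force passes 120 N, or if a joint passes its speed limit or range.

## Robot

A 6-joint arm with a two-finger parallel gripper is mounted at the origin on the work surface. World frame = base frame: x ahead of the robot, y to its left, z up, the work surface at z = 0. Lengths are in m, angles in rad, forces in N, time in s.
With the tool pointing down it reaches from about 0.325 to 1 m from the base axis. Payload 5.1 kg.
Tool frame: the origin (TCP) lies midway between the tips of the shut fingers; the grasp point (between the pads) lies 19 mm behind it; z points along the fingers, x is the direction in which the jaws open and shut, and the axes are right-handed (so a half turn about z gives the same grasp; the last joint's range is limited). The gripper opens to 85 mm and grips with 20 to 120 N. Pads are 22 mm wide; open, the fingers measure 114 mm over their backs; the gripper's body (76 mm by 85 mm) begins 54 mm behind the grasp point. The pads swing forward as they close: fully open they stand 13 mm farther back than shut.
Start: joints at [-1.388, 0.124, 1.65, -0, 1.367, -0.083], TCP at [0.171, -0.627, 0.231] pointing down, gripper open.
Joint ranges: [-2.61, 2.61], [-1.02, 2.33], [0.03, 2.71], [-1.35, 4.49], [0.32, 2.68], [-2.91, 2.91]. Speed limits (rad/s): [2.57, 2.57, 3.14, 3.14, 3.14, 3.14].

## Interface

Orientations are given as a unit quaternion [w, x, y, z].
In Python, from rig import arm gives the robot as it stands. The module is installed in compiled form; this text tells all that it offers.
- The arm moves only by the shell command python3 -m pendant 'ROWS' [FORCE]. ROWS is JSON, a list of rows, each an object of numbers: "rx", "ry", "rz": the turn, a rotation vector about the tool's x, y, z in rad; "tx", "ty", "tz": the shift along the tool's x, y, z in cm; "gripper": the opening, from -1 (shut) to 1 (fully open). In form: [{"rx": .., "ry": .., "rz": .., "tx": .., "ty": .., "tz": .., "gripper": ..}, ...]. A call has 1 to 10 rows; each row shifts and turns the pose as measured when the row begins, along the tool's axes as they then stand; what a row does not reach is not made up. A row lasts 1/10 s, in which the tool goes at most 50 mm and 8.59 degrees, less where a joint would pass 70% of its speed; a pose out of reach is approached as far as the arm can. A call with a gripper value outside its range is refused whole. The fingers move at their own pace and stop on an object; FORCE is the grip in N (left out, the last holds). Time passes only in rows, so rows that do not move let the fingers close. It gives the time, the measured TCP pose, the force and the opening at its end, in the units of the state.
- arm.get_state(): the state, without advancing time (a new reading comes with each control period).
- arm.grab_frame(name): name is "side" or "top" or "wrist"; returns a dict with "image" (384x512x3 uint8, blue, green, red), "range_z" (384x512 float32, m along the optical axis (not along the pixel's ray), 0 where there is no reading), "K" (3x3 intrinsics, pixels), "camera_from_world" (4x4, takes a point from world to camera coordinates); the wrist camera has in their place "hand_eye" (4x4, takes a point from camera to tool coordinates, whose origin is the TCP and whose axes are the tool frame's). Camera axes: x right, y up, looking along -z (the intrinsics and any distortion apply to the point x, -y, -z); pixel columns grow to the right and rows downward; lengths in m; the calibration is good to about 2 mm. A picture is of the moment at which its call begins: read the wrist's pose just before it.
- arm.job_done(): hands the job in, once; it reports no verdict.
The state is a dict: "t": time; "qpos": joint angles; "qvel": joint speeds; "joint_efforts": joint torques, N m; "tcp_pos": TCP position; "tcp_rot": TCP orientation; "wrist_force": force on the tool from outside, world axes, zero at the start; "ft_torque": the same for the moment, N m; "opening": opening from 0.0 (shut) to 1.0 (fully open).
Only numpy, scipy, OpenCV 4.12 (cv2) and the standard library are available. Lean on these libraries where they do the work, as an engineer would, in place of code of your own. Each camera call takes 0.05 s, during which the arm holds its last target.

## Working session

There is one attempt and no reset: what is moved stays moved. The work goes in short steps, Python scripts to look and compute and a shell command to move; the robot and the scene stay as the last step left them, time stands still between calls to the robot, and variables do not carry over. Pictures are saved under pics/ and viewed, and the job is handed in when it is done.

```bash
mkdir -p pics; ls; python3 - <<'E'
from rig import arm
import cv2, numpy as np
s=arm.get_state(); print({k:np.round(v,3) for k,v in s.items()})
for n in ("side","top","wrist"):
    f=arm.grab_frame(n); cv2.imwrite(f"pics/{n}0.png",f["image"]); np.savez(f"{n}0.npz",**f)
    print(n,f["K"].tolist(),{k:np.round(f[k],3).tolist() for k in f if k in("camera_from_world","hand_eye")}, [k for k in f])
print(arm.get_state()['t'])
E
```

```text
pics
{'t': np.float64(0.0), 'qpos': array([-1.388,  0.125,  1.652,  0.   ,  1.367, -0.083]), 'qvel': array([-0.001, -0.   , -0.   ,  0.002, -0.   ,  0.   ]), 'joint_efforts': array([-1.0000e-03, -4.2361e+01, -3.6545e+01, -0.0000e+00,  7.0000e-03,
        0.0000e+00]), 'tcp_pos': array([ 0.171, -0.627,  0.23 ]), 'tcp_rot': array([-0.001,  0.795, -0.607, -0.001]), 'wrist_force': array([ 0.291, -0.332, -0.483]), 'ft_torque': array([-0.003, -0.031,  0.018]), 'opening': np.float64(1.003)}
side [[442.787839698605, 0.0, 259.9830034165662], [0.0, 442.787839698605, 190.66440279358358], [0.0, 0.0, 1.0]] {'camera_from_world': [[-0.744, -0.668, -0.017, 0.405], [0.432, -0.5, 0.75, -0.322], [-0.51, 0.551, 0.661, -1.013], [0.0, 0.0, 0.0, 1.0]]} ['image', 'range_z', 'K', 'camera_from_world']
top [[439.5704258329515, 0.0, 257.0037483422338], [0.0, 439.5704258329515, 190.265776105498], [0.0, 0.0, 1.0]] {'camera_from_world': [[0.0, -1.0, -0.02, 0.018], [0.999, -0.001, 0.047, -0.567], [-0.047, -0.02, 0.999, -1.31], [0.0, 0.0, 0.0, 1.0]]} ['image', 'range_z', 'K', 'camera_from_world']
wrist [[344.20073535942424, 0.0, 255.6604314852043], [0.0, 344.20073535942424, 189.96292296026343], [0.0, 0.0, 1.0]] {'hand_eye': [[1.0, -0.0, -0.0, 0.002], [-0.001, -0.963, -0.27, -0.067], [-0.0, 0.27, -0.963, -0.143], [0.0, 0.0, 0.0, 1.0]]} ['image', 'range_z', 'K', 'hand_eye']
0.15
```

View pics/top0.png

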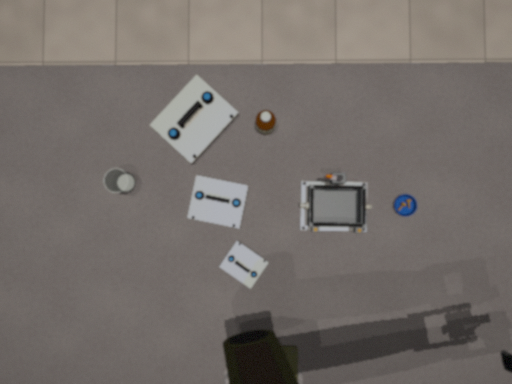

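View pics/side0.png

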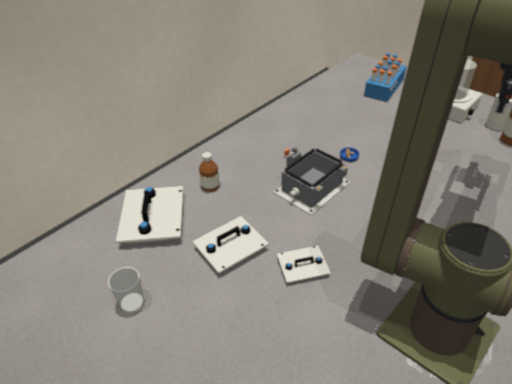

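View pics/wrist0.png

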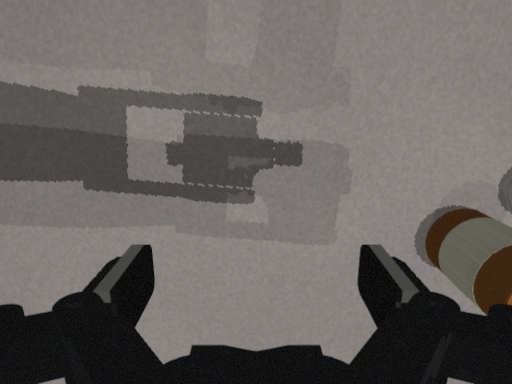

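The top view shows three white covers: large (195,118), middle (218,202) and small (244,265). The chamber is at (337,206), with its orange tab near (327,177). The bottle, beaker and dish stand clear of these. Next I'll measure.

```bash
cat > h.py <<'E'
import numpy as np, cv2
from scipy.spatial.transform import Rotation as R
def ld(n): return dict(np.load(n))
def ray(f,u,v,T=None):
    K=f["K"]; d=np.array([(u-K[0,2])/K[0,0],-(v-K[1,2])/K[1,1],-1.0])
    if T is None: T=np.linalg.inv(f["camera_from_world"])
    return T[:3,3],T[:3,:3]@d
def onplane(f,u,v,z,T=None):
    o,d=ray(f,u,v,T); return o+d*(z-o[2])/d[2]
def cloud(f,T=None):
    h,w=f["range_z"].shape; K=f["K"]; u,v=np.meshgrid(np.arange(w),np.arange(h)); r=f["range_z"]
    P=np.stack([(u-K[0,2])/K[0,0]*r,-(v-K[1,2])/K[1,1]*r,-r],-1)
    if T is None: T=np.linalg.inv(f["camera_from_world"])
    return P@T[:3,:3].T+T[:3,3]
def tcpT(s):
    q=s["tcp_rot"]; T=np.eye(4); T[:3,:3]=R.from_quat([q[1],q[2],q[3],q[0]]).as_matrix(); T[:3,3]=s["tcp_pos"]; return T
E
python3 - <<'E'
from h import *
f=ld("top0.npz"); P=cloud(f); im=f["image"]; hsv=cv2.cvtColor(im,cv2.COLOR_BGR2HSV)
cv2.imwrite("pics/topz.png",cv2.resize(im[140:260,170:430],None,fx=3,fy=3,interpolation=cv2.INTER_CUBIC))
print("bench z",np.median(P[300:340,60:150,2]))
m=((hsv[...,2]>165)&(hsv[...,1]<50)).astype(np.uint8); m[:75]=0
m=cv2.morphologyEx(m,cv2.MORPH_CLOSE,np.ones((7,7)))
for c in cv2.findContours(m,cv2.RETR_EXTERNAL,cv2.CHAIN_APPROX_NONE)[0]:
    if cv2.contourArea(c)<300: continue
    (cx,cy),wh,a=cv2.minAreaRect(c); bx=cv2.boxPoints(((cx,cy),wh,a))
    W=np.array([onplane(f,*p,0.028) for p in bx])
    print(np.round([cx,cy],1),"sides mm",np.round([np.linalg.norm(W[0]-W[1])*1e3,np.linalg.norm(W[1]-W[2])*1e3]),"corners",np.round(W[:,:2],3).tolist(),"medz",np.median(P[int(cy)-12:int(cy)-8,int(cx)-5:int(cx)+5,2]))
b=((hsv[...,0]>95)&(hsv[...,0]<125)&(hsv[...,1]>110)).astype(np.uint8)
n,l,st,ce=cv2.connectedComponentsWithStats(b)
for i in range(1,n):
    if st[i,4]>15: print("blue",ce[i].round(1),st[i,4],onplane(f,*ce[i],0.047).round(4),"z",np.nanmax(P[l==i][:,2]).round(3))
E
```

```text
bench z -0.0009171117094828318
[243.2 264.2] sides mm [ 90. 108.] corners [[0.34, 0.128], [0.415, 0.078], [0.355, -0.012], [0.281, 0.038]] medz 0.020067201912812527
[217.2 201.3] sides mm [127. 154.] corners [[0.486, 0.224], [0.611, 0.199], [0.58, 0.048], [0.456, 0.073]] medz 0.026808306681240568
[193.4 118.1] sides mm [205. 167.] corners [[0.766, 0.339], [0.917, 0.201], [0.802, 0.079], [0.653, 0.217]] medz 0.0774904748763513
blue [206.7  96.4] 55 [0.8447 0.1666 0.047 ] z 0.066
blue [172.9 132.7] 52 [0.7365 0.2665 0.047 ] z 1.336
blue [198.7 194.6] 27 [0.5528 0.1883 0.047 ] z 0.05
blue [404.8 205.2] 283 [ 0.5215 -0.4135  0.047 ] z 1.336
blue [235.7 202.4] 27 [0.5298 0.0793 0.047 ] z 0.052
```

```bash
python3 - <<'E'
from h import *
f=ld("top0.npz"); P=cloud(f); im=f["image"]; hsv=cv2.cvtColor(im,cv2.COLOR_BGR2HSV)
# chamber heights
sub=P[165:245,290:380]
z=sub[...,2]
for lo,hi in ((0.003,0.012),(0.075,0.096),(0.1,0.14)):
    m=(z>lo)&(z<hi); q=sub[m]; 
    r=cv2.minAreaRect((q[:,:2]*1000).astype(np.float32)); print(lo,m.sum(),r, q.mean(0).round(3))
o=((hsv[...,0]>3)&(hsv[...,0]<16)&(hsv[...,1]>130)&(hsv[...,2]>90)).astype(np.uint8)
n,l,st,ce=cv2.connectedComponentsWithStats(o)
for i in range(1,n):
    if st[i,4]>6: print("or",ce[i].round(1),st[i],onplane(f,*ce[i],0.128).round(4),P[l==i][:,2].max().round(3))
E
```

```text
0.003 829 ((524.5872802734375, -216.27737426757812), (268.7895812988281, 238.85560607910156), 89.8914566040039) [ 0.524 -0.195  0.006]
0.075 901 ((529.1070556640625, -214.44107055664062), (160.7030029296875, 165.77719116210938), 88.86640930175781) [ 0.519 -0.215  0.085]
0.1 103 ((600.2020263671875, -204.67861938476562), (61.51057434082031, 20.40789222717285), 80.3726577758789) [ 0.599 -0.2    0.111]
or [328.4 175.6] [326 174   6   4  16] [ 0.6018 -0.1809  0.128 ] 0.129
```

```bash
sleep 3; ls pics
```

```text
side0.png
top0.png
topz.png
wrist0.png
```

```bash
python3 -m pendant '[{"tx":-2.6,"ty":-3.7,"tz":-0.7},{"tx":-2.6,"ty":-3.7,"tz":-0.7},{"tx":-2.6,"ty":-3.7,"tz":-0.7},{"tx":-2.6,"ty":-3.7,"tz":-0.7},{"tx":-2.6,"ty":-3.7,"tz":-0.7},{"tx":-2.6,"ty":-3.7,"tz":-0.7},{"tx":-2.6,"ty":-3.7,"tz":-0.7},{"tx":-2.6,"ty":-3.7,"tz":-0.7},{"tx":-2.6,"ty":-3.7,"tz":-0.7},{"tx":-2.6,"ty":-3.7,"tz":-0.7}]'
```

```text
validation failed for argument at $[0]...
```

View pics/topz.png

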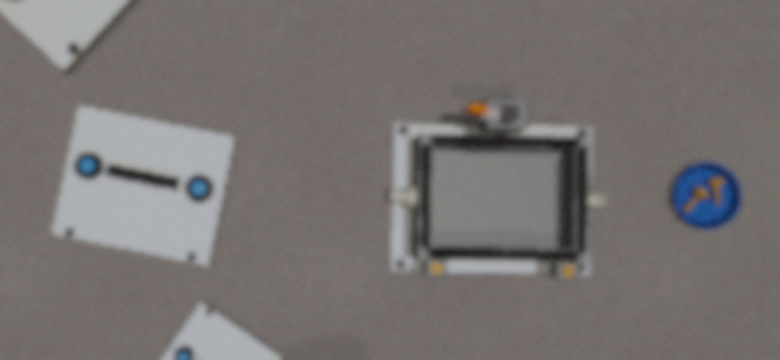

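The zoomed view shows the middle cover with its lip screw holes towards the robot, at about (70,233) and (192,257). The chamber's brass bosses are also on the robot side, and the orange tab is at (477,109). The move was refused, so I'll try again with every field filled in.

```bash
python3 -m pendant '[{"rx":0,"ry":0,"rz":-0.1,"tx":-2.6,"ty":-3.7,"tz":-0.7,"gripper":1},{"rx":0,"ry":0,"rz":0,"tx":-2.6,"ty":-3.7,"tz":-0.7,"gripper":1}]'
```

```text
t: 0.35
tcp_pos: [0.2227, -0.555, 0.2416]
tcp_rot: [-0.002, 0.823, -0.568, -0.002]
wrist_force: [1.5, 0.4, 0.6]
opening: 0.999
```

```bash
cat > plan.py <<'E'
# usage: plan.py x y z yaw [rows]  -> suggested rows (tool-down), numbers to be typed by hand
import sys; from h import *; from rig import arm
def plan(x,y,z,yaw,n=None):
    s=arm.get_state(); T=tcpT(s); p=T[:3,3].copy(); a=np.arctan2(T[1,0],T[0,0])
    d=np.array([x,y,z])-p; da=(yaw-a+np.pi)%(2*np.pi)-np.pi
    n=n or int(max(np.ceil(np.linalg.norm(d)/.045),np.ceil(abs(da)/.14),1))
    print("n",n,"from",p.round(4),"yaw",round(a,4),"tilt",T[:3,2].round(4),"F",np.round(s["wrist_force"],1))
    for i in range(n):
        w=d/n; c,sn=np.cos(a),np.sin(a)
        print("rz %.3f tx %.2f ty %.2f tz %.2f"%(-da/n,100*(c*w[0]+sn*w[1]),100*(sn*w[0]-c*w[1]),-100*w[2])); a+=da/n
if __name__=="__main__":
    v=[float(k) for k in sys.argv[1:]]; plan(*v[:4],int(v[4]) if len(v)>4 else None)
E
python3 plan.py 0.52 -0.21 0.30 0
```

```text
n 11 from [ 0.2227 -0.555   0.2416] yaw -1.2075 tilt [-0.002   0.0052 -1.    ] F [1.5 0.4 0.6]
rz -0.110 tx -1.97 ty -3.64 tz -0.53
rz -0.110 tx -1.56 ty -3.83 tz -0.53
rz -0.110 tx -1.13 ty -3.98 tz -0.53
rz -0.110 tx -0.69 ty -4.08 tz -0.53
rz -0.110 tx -0.24 ty -4.13 tz -0.53
rz -0.110 tx 0.22 ty -4.13 tz -0.53
rz -0.110 tx 0.67 ty -4.09 tz -0.53
rz -0.110 tx 1.11 ty -3.99 tz -0.53
rz -0.110 tx 1.54 ty -3.84 tz -0.53
rz -0.110 tx 1.95 ty -3.65 tz -0.53
rz -0.110 tx 2.34 ty -3.41 tz -0.53
```

```bash
python3 -m pendant '[{"rx":0,"ry":0,"rz":-0.12,"tx":-2.0,"ty":-3.6,"tz":-0.6,"gripper":1},{"rx":0,"ry":0,"rz":-0.12,"tx":-1.6,"ty":-3.8,"tz":-0.6,"gripper":1},{"rx":0,"ry":0,"rz":-0.12,"tx":-1.1,"ty":-4.0,"tz":-0.6,"gripper":1},{"rx":0,"ry":0,"rz":-0.12,"tx":-0.7,"ty":-4.1,"tz":-0.6,"gripper":1},{"rx":0,"ry":0,"rz":-0.12,"tx":-0.2,"ty":-4.1,"tz":-0.6,"gripper":1},{"rx":0,"ry":0,"rz":-0.12,"tx":0.2,"ty":-4.1,"tz":-0.6,"gripper":1},{"rx":0,"ry":0,"rz":-0.12,"tx":0.7,"ty":-4.1,"tz":-0.6,"gripper":1},{"rx":0,"ry":0,"rz":-0.12,"tx":1.1,"ty":-4.0,"tz":-0.6,"gripper":1},{"rx":0,"ry":0,"rz":-0.12,"tx":1.5,"ty":-3.8,"tz":-0.6,"gripper":1},{"rx":0,"ry":0,"rz":-0.12,"tx":2.0,"ty":-3.6,"tz":-0.6,"gripper":1}]' && python3 plan.py 0.52 -0.21 0.30 0
```

```text
t: 1.35
tcp_pos: [0.4772, -0.2102, 0.3021]
tcp_rot: [-0.005, 1.0, 0.019, -0.002]
wrist_force: [0.0, 0.2, 1.2]
opening: 1.001
n 1 from [ 0.4772 -0.2102  0.3021] yaw 0.0379 tilt [-0.0035  0.0092 -1.    ] F [0.  0.2 1.2]
rz 0.038 tx 4.27 ty 0.15 tz 0.21
```

```bash
python3 -m pendant '[{"rx":0,"ry":0,"rz":0.04,"tx":4.2,"ty":0.15,"tz":0.2,"gripper":1},{"rx":0,"ry":0,"rz":0,"tx":0,"ty":0,"tz":0,"gripper":1},{"rx":0,"ry":0,"rz":0,"tx":0,"ty":0,"tz":0,"gripper":1}]'; cat > snap.py <<'E'
import sys; from h import *; from rig import arm
n,tag=sys.argv[1:3]
s=arm.get_state(); f=arm.grab_frame(n); f["T"]=tcpT(s)@f["hand_eye"] if n=="wrist" else np.linalg.inv(f["camera_from_world"])
np.savez(tag+".npz",**f); cv2.imwrite(f"pics/{tag}.png",f["image"]); print(s["t"],np.abs(s["qvel"]).max().round(4),tcpT(s)[:3,2].round(4),s["tcp_pos"].round(4))
E
python3 snap.py wrist w1
```

```text
t: 1.65
tcp_pos: [0.5228, -0.2046, 0.2995]
tcp_rot: [-0.005, 1.0, 0.003, -0.002]
wrist_force: [-0.5, 0.3, -0.2]
opening: 1.001
1.65 0.0408 [-0.004   0.0105 -0.9999] [ 0.5228 -0.2046  0.2995]
```

View pics/w1.png

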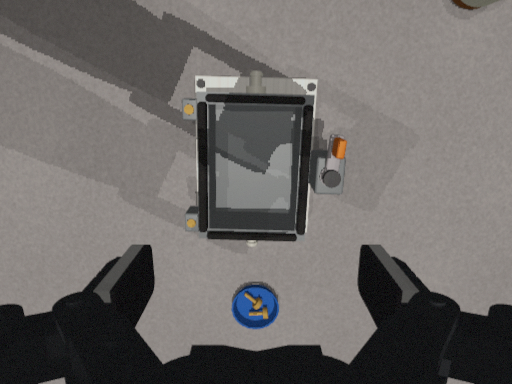

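Wrist view: the opening is centred near (254,165), with brass inserts at (189,109) and (191,223). The seal strips run vertically at x≈202 and x≈306. The pivot knob is at (331,178) and the orange tab at (340,147). I'll fit these now.

```bash
cat > cham.py <<'E'
import sys; from h import *
f=ld(sys.argv[1]); T=f["T"]; im=f["image"]; hsv=cv2.cvtColor(im,cv2.COLOR_BGR2HSV)
g=hsv[...,2]
P=cloud(f,T)
br=((hsv[...,0]>12)&(hsv[...,0]<30)&(hsv[...,1]>120)&(g>90)).astype(np.uint8)
n,l,st,ce=cv2.connectedComponentsWithStats(br)
for i in range(1,n):
    if st[i,4]>25: print("brass",ce[i].round(1),st[i,4],onplane(f,*ce[i],.080,T).round(4),"z",np.median(P[l==i][:,2]).round(4))
o=((hsv[...,0]>3)&(hsv[...,0]<=13)&(hsv[...,1]>150)&(g>150)).astype(np.uint8)
n,l,st,ce=cv2.connectedComponentsWithStats(o)
for i in range(1,n):
    if st[i,4]>25: print("orange",ce[i].round(1),st[i],onplane(f,*ce[i],.128,T).round(4),"z",np.percentile(P[l==i][:,2],[10,50,90]).round(4))
bl=((g<22)).astype(np.uint8); bl[245:]=0
n,l,st,ce=cv2.connectedComponentsWithStats(bl)
for i in range(1,n):
    if st[i,4]>150:
        c=cv2.findContours((l==i).astype(np.uint8),cv2.RETR_EXTERNAL,cv2.CHAIN_APPROX_NONE)[0][0]
        r=cv2.minAreaRect(c); W=np.array([onplane(f,*p,.090,T) for p in cv2.boxPoints(r)])
        cc=W.mean(0); e1=W[1]-W[0]; e2=W[2]-W[1]; L=e1 if np.linalg.norm(e1)>np.linalg.norm(e2) else e2
        a=np.degrees(np.arctan2(L[1],L[0])); print("black",np.round(r[0],1),st[i,4],"c",cc.round(4),"mm",(1e3*np.linalg.norm(e1)).round(1),(1e3*np.linalg.norm(e2)).round(1),"ang",a.round(2),"z",np.median(P[l==i][:,2]).round(4))
E
python3 cham.py w1.npz; python3 - <<'E'
from h import *
im=cv2.imread("pics/w1.png"); cv2.imwrite("pics/w1z.png",cv2.resize(im[60:260,160:370],None,fx=3.5,fy=3,interpolation=cv2.INTER_CUBIC)[:600,:800])
E
```

```text
brass [188.5 109. ] 70 [ 0.4516 -0.1518  0.08  ] z 0.0813
brass [340.5 148.2] 162 [ 0.6107 -0.191   0.08  ] z 0.1281
brass [190.9 222.8] 52 [ 0.449  -0.2762  0.08  ] z 0.0815
brass [254.3 301.3] 86 [ 0.5208 -0.3756  0.08  ] z 0.0155
brass [260.9 312.8] 73 [ 0.5288 -0.3912  0.08  ] z 0.0147
```

View pics/w1z.png

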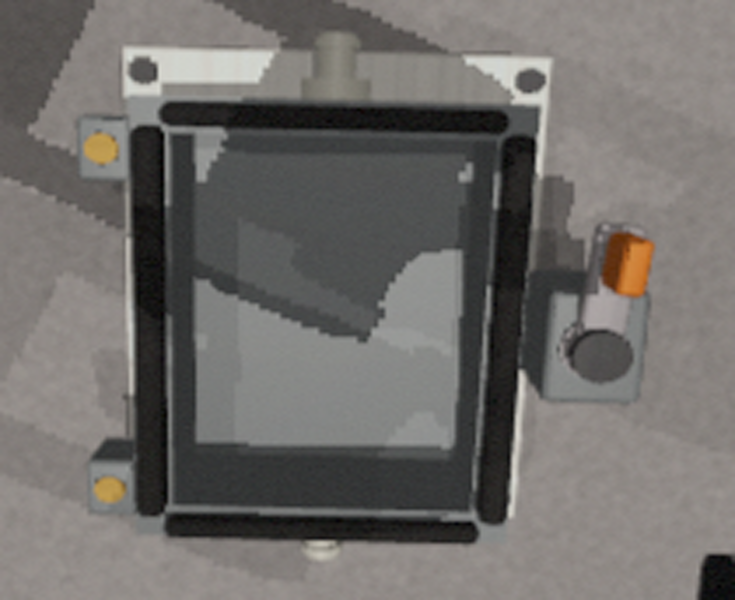

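```bash
python3 - <<'E'
from h import *
f=ld("w1.npz"); T=f["T"]; g=cv2.cvtColor(f["image"],cv2.COLOR_BGR2GRAY); print(g[165,190:330]); P=cloud(f,T)
print((P[165,190:330:1,2]*1000).round(0).astype(int))
z=P[...,2]; m=((g<16)&(z>.075)&(z<.1)).astype(np.uint8); m[238:]=0
n,l,st,ce=cv2.connectedComponentsWithStats(m)
for i in range(1,n):
    if st[i,4]>200:
        c=cv2.findContours((l==i).astype(np.uint8),cv2.RETR_EXTERNAL,cv2.CHAIN_APPROX_NONE)[0][0]
        r=cv2.minAreaRect(c); W=np.array([onplane(f,*p,.090,T) for p in cv2.boxPoints(r)]); print(np.round(r[0],1),np.round(r[1],1),r[2],st[i],W.mean(0).round(4),z[l==i].mean())
# strip edges per row: dark run midpoints at x~202, ~306
for c0 in (202,306):
    pts=[]
    for v in range(115,225):
        x=np.arange(c0-12,c0+13); w=np.clip(30-g[v,c0-12:c0+13].astype(float),0,None); 
        pts.append(onplane(f,(w*x).sum()/w.sum(),v,.088,T)[:2])
    pts=np.array(pts); k=np.polyfit(pts[:,1],pts[:,0],1); print(c0,"yaw",-np.arctan(k[0]),"x at y=-.214",np.polyval(k,-.214),"resid",np.std(pts[:,0]-np.polyval(k,pts[:,1])))
E
```

```text
[142 141 140 143 142 144 183 179  92  33  35  37  35  18  14  19  10  68
  90  61  50  52  53  50  52  87 124 128 127 128 131 130 128 130 129 129
 130 131 141 139 140 139 140 139 142 141 141 141 142 143  89  71  71  72
  71  72  71  72  74  73  70  71  73  73  79  80  78  88  89  90  91  88
  87  91  87  90  89  82  77  79 138 147 145 145 145 145 144 143 145 145
 146 144 145 145 144 145 146 145 145 145 133 106  64  51  53  52  54  49
  93 125  59  27  35  35  38  42  36  36  36  85  61  51  48  53  55  50
  66 100 117 143 145 143 145 144 131  86 116 151 165 166]
[  1   0  -1  -1  -1  -1   5   6  90  90  89  91  89  91  90  89  87  80
  80  75  67  57  50  40  30  19  17  19  19 443  20  17  17  18  19  20
  19  17  18  19  18  17  18  19  19  18  20  18  18  19  18  18  18  18
  19  17  18  17  17  18  18  19  19  20  18  18  18  18  18  19  19  18
  17  19  18  18  18  19  20  17  19  18  19  19  19  19  18  20  18  18
  19  19  18  18  19  18  19  17  19  18  19  19  22  33  42  53  63  73
  82  79  86  87  91  88  89  91  90  90  90  80  62  67  76  81  86  93
  96  98  98  98  98 100  99  98  97 105 107 106 106 107]
202 yaw -0.0012136488927680363 x at y=-.214 0.46778769230669903 resid 0.0012534858694381197
 ** On entry to DLASCL parameter number  4 had an illegal value
 ** On entry to DLASCL parameter number  4 had an illegal value
 ** On entry to DLASCL parameter number  4 had an illegal value
 ** On entry to DLASCL parameter number  4 had an illegal value
 ** On entry to DLASCL parameter number  5 had an illegal value
 ** On entry to DLASCL parameter number  4 had an illegal value<stdin>:15: RuntimeWarning: invalid value encountered in scalar divide
Traceback (most recent call last):
numpy.linalg.LinAlgError: SVD did not converge in Linear Least Squares
```

```bash
python3 - <<'E'
from h import *
f=ld("w1.npz"); T=f["T"]; g=cv2.cvtColor(f["image"],cv2.COLOR_BGR2GRAY); P=cloud(f,T); z=P[...,2]
m=(z>.083)&(z<.097)&(g<60)
def strip(m,name):
    us,vs=np.where(m)[1],np.where(m)[0]
    W=np.array([onplane(f,u,v,.090,T)[:2] for u,v in zip(us,vs)])
    r=cv2.minAreaRect((W*1000).astype(np.float32)); mu=W.mean(0); ev=np.linalg.svd(W-mu,full_matrices=False)[2][0]
    print(name,len(W),"mean",mu.round(4),"rect",np.round(r[0],1),np.round(r[1],1),"axis deg",np.degrees(np.arctan2(ev[1],ev[0])).round(2)); return mu
u=np.arange(512)[None,:]; v=np.arange(384)[:,None]
a=strip(m&(u<212)&(u>190)&(v>102)&(v<232),"front")
b=strip(m&(u>295)&(u<316)&(v>106)&(v<234),"rear")
strip(m&(u>212)&(u<295)&(v>92)&(v<106),"left")
strip(m&(u>212)&(u<295)&(v>230)&(v<242),"right")
print("mid",(a+b)/2,"sep",np.linalg.norm(a-b))
# knob + tab
kn=(z>.11)&(g<75)&(u>310)&(u<350)&(v>160)&(v<195); print("knob",kn.sum(),P[kn].mean(0).round(4),np.percentile(z[kn],[10,50,90]).round(4))
zt=(z>.120)&(u>325)&(u<355)&(v>130)&(v<165); print("tab",zt.sum(),P[zt].mean(0).round(4), cv2.minAreaRect((P[zt][:,:2]*1000).astype(np.float32)))
zb=(z>.1)&(z<.112)&(u>320)&(u<355)&(v>125)&(v<175); print("bar",zb.sum(),P[zb].mean(0).round(4))
E
```

```text
front 1092 mean [ 0.4655 -0.2099] rect [ 465.4 -213.8] [ 13.1 136.4] axis deg -91.24
rear 1198 mean [ 0.5724 -0.2128] rect [ 575.3 -216.1] [134.9  16.8] axis deg -91.12
left 637 mean [ 0.5187 -0.141 ] rect [ 518.7 -140.9] [ 7.6 80.6] axis deg -1.2
right 631 mean [ 0.5188 -0.2869] rect [ 519.5 -286.9] [ 9.3 89.6] axis deg -1.45
mid [ 0.51896222 -0.21134435] sep 0.10698004474834509
knob 35 [ 0.5907 -0.2093  0.1214] [0.1106 0.1121 0.1133]
tab 202 [ 0.5972 -0.1831  0.1334] ((566.129150390625, -160.5019989013672), (17.47022247314453, 95.8768310546875), 54.25546646118164)
bar 387 [ 0.5962 -0.1956  0.1064]
```

```bash
cat >> plan.py <<'E'
    T=tcpT(arm.get_state()); w=np.cross(T[:3,2],[0,0,-1]); t=T[:3,:3].T@w; print("tilt fix total rx %.3f ry %.3f"%(t[0],t[1]))
E
python3 plan.py 0.541 0.134 0.26 -0.208
```

```text
n 8 from [ 0.5224 -0.2048  0.2991] yaw 0.0061 tilt [-0.0042  0.0108 -0.9999] F [-0.8  0.8 -0.2]
rz 0.027 tx 0.26 ty -4.23 tz 0.49
rz 0.027 tx 0.14 ty -4.24 tz 0.49
rz 0.027 tx 0.03 ty -4.24 tz 0.49
rz 0.027 tx -0.08 ty -4.24 tz 0.49
rz 0.027 tx -0.20 ty -4.24 tz 0.49
rz 0.027 tx -0.31 ty -4.23 tz 0.49
rz 0.027 tx -0.42 ty -4.22 tz 0.49
rz 0.027 tx -0.53 ty -4.21 tz 0.49
tilt fix total rx -0.011 ry 0.004
```

```bash
python3 -m pendant '[{"rx":0,"ry":0,"rz":0.03,"tx":0.3,"ty":-4.3,"tz":0.5,"gripper":1},{"rx":0,"ry":0,"rz":0.03,"tx":0.2,"ty":-4.3,"tz":0.5,"gripper":1},{"rx":0,"ry":0,"rz":0.03,"tx":0,"ty":-4.3,"tz":0.5,"gripper":1},{"rx":0,"ry":0,"rz":0.03,"tx":0,"ty":-4.3,"tz":0.5,"gripper":1},{"rx":0,"ry":0,"rz":0.03,"tx":-0.2,"ty":-4.3,"tz":0.5,"gripper":1},{"rx":0,"ry":0,"rz":0.03,"tx":-0.3,"ty":-4.3,"tz":0.5,"gripper":1},{"rx":0,"ry":0,"rz":0.03,"tx":-0.4,"ty":-4.2,"tz":0.5,"gripper":1},{"rx":-0.01,"ry":0.004,"rz":0.02,"tx":-0.5,"ty":-4.2,"tz":0.5,"gripper":1},{"rx":0,"ry":0,"rz":0,"tx":0,"ty":0,"tz":0,"gripper":1},{"rx":0,"ry":0,"rz":0,"tx":0,"ty":0,"tz":0,"gripper":1}]'; python3 plan.py 0.541 0.134 0.26 -0.208; python3 snap.py wrist w2
```

```text
t: 2.7
tcp_pos: [0.5449, 0.1389, 0.263]
tcp_rot: [0.001, 0.992, -0.126, 0.001]
wrist_force: [0.7, -0.7, 0.4]
opening: 1.002
n 1 from [0.5449 0.1389 0.263 ] yaw -0.2525 tilt [ 0.0025 -0.0029 -1.    ] F [ 0.7 -0.7  0.4]
rz -0.044 tx -0.26 ty 0.57 tz 0.30
tilt fix total rx 0.002 ry -0.003
2.7 0.0209 [ 0.0025 -0.0029 -1.    ] [0.5449 0.1389 0.263 ]
```

View pics/w2.png

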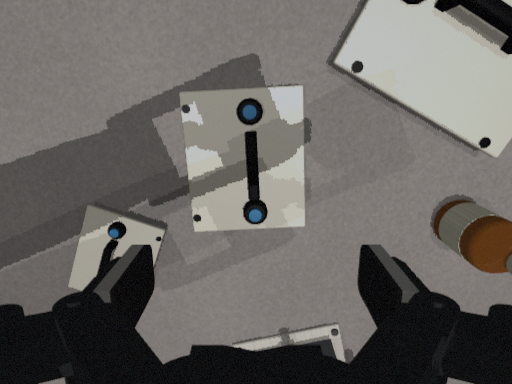

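The cover's grip bar is at about (252,165). The blue plugs are at (249,112) and (255,212), and the lip holes at (186,109) and (197,217) are on the left, which is world -x. I'll work out its pose.

```bash
cat > cov.py <<'E'
import sys; from h import *
f=ld(sys.argv[1]); z0=float(sys.argv[2]) if len(sys.argv)>2 else 0.; T=f["T"]; im=f["image"]; hsv=cv2.cvtColor(im,cv2.COLOR_BGR2HSV); P=cloud(f,T)
b=((hsv[...,0]>95)&(hsv[...,0]<125)&(hsv[...,1]>110)).astype(np.uint8)
n,l,st,ce=cv2.connectedComponentsWithStats(b); pt=[]
for i in range(1,n):
    if st[i,4]>40:
        w=onplane(f,*ce[i],z0+.047,T); print("blue",ce[i].round(1),st[i,4],w.round(4),"z",np.median(P[l==i][:,2]).round(4)); pt.append(w)
for i in range(len(pt)):
    for j in range(i):
        d=pt[i]-pt[j]; d=d if d[1]>0 else -d
        if .108<np.linalg.norm(d)<.116: print("PAIR mid",((pt[i]+pt[j])/2).round(4),"len",np.linalg.norm(d).round(4),"yaw",-np.arctan2(d[0],d[1]).round(4))
g=hsv[...,2]; z=P[...,2]-z0
h=(z>.05)&(z<.072)&(g<60); n,l,st,ce=cv2.connectedComponentsWithStats(h.astype(np.uint8))
for i in range(1,n):
    if st[i,4]>150 and st[i,1]<250:
        W=np.array([onplane(f,u,v,z0+.061,T)[:2] for v,u in zip(*np.where(l==i))]); r=cv2.minAreaRect((W*1e3).astype(np.float32)); ev=np.linalg.svd(W-W.mean(0),full_matrices=False)[2][0]; ev=ev*np.sign(ev[1])
        print("handle",ce[i].round(1),st[i,4],"rect",np.round(r[0],1),np.round(r[1],1),"mean",W.mean(0).round(4),"yaw",-np.arctan2(ev[0],ev[1]).round(4),"z",np.median(P[l==i][:,2]).round(4))
E
python3 cov.py w2.npz
```

```text
blue [249.1 111.5] 195 [0.5509 0.187  0.047 ] z 0.0472
blue [254.8 214.7] 158 [0.5286 0.0777 0.047 ] z 0.0472
blue [114.1 232.4] 89 [0.3707 0.0968 0.047 ] z 0.0336
PAIR mid [0.5398 0.1323 0.047 ] len 0.1116 yaw -0.2011
handle [470.9  12.5] 294 rect [775.7 218. ] [ 8.7 75.1] mean [0.7693 0.2224] yaw 0.911 z 0.068
handle [251.8 165.3] 740 rect [539.9 133.6] [69.3 11.6] mean [0.5403 0.1348] yaw -0.1972 z 0.061
handle [472.  232.7] 259 rect [755.6   1.4] [56.9 25.9] mean [0.7521 0.0037] yaw -0.7654 z 0.0679
```

```bash
python3 plan.py 0.540 0.133 0.10 -0.20 5
```

```text
n 5 from [0.5449 0.1386 0.263 ] yaw -0.2533 tilt [ 0.0024 -0.0024 -1.    ] F [-0.1  0.1 -0.7]
rz -0.011 tx -0.07 ty 0.13 tz 3.26
rz -0.011 tx -0.07 ty 0.13 tz 3.26
rz -0.011 tx -0.07 ty 0.13 tz 3.26
rz -0.011 tx -0.07 ty 0.13 tz 3.26
rz -0.011 tx -0.07 ty 0.13 tz 3.26
tilt fix total rx 0.002 ry -0.003
```

```bash
python3 -m pendant '[{"rx":0,"ry":0,"rz":-0.01,"tx":-0.1,"ty":0.1,"tz":3.2,"gripper":1},{"rx":0.002,"ry":-0.003,"rz":-0.01,"tx":-0.1,"ty":0.1,"tz":3.2,"gripper":1},{"rx":0,"ry":0,"rz":-0.01,"tx":0,"ty":0.1,"tz":3.2,"gripper":1},{"rx":0,"ry":0,"rz":-0.01,"tx":0,"ty":0.1,"tz":3.2,"gripper":1},{"rx":0,"ry":0,"rz":-0.01,"tx":0,"ty":0.1,"tz":3.2,"gripper":1},{"rx":0,"ry":0,"rz":0,"tx":0,"ty":0,"tz":0,"gripper":1},{"rx":0,"ry":0,"rz":0,"tx":0,"ty":0,"tz":0,"gripper":1}]'; python3 plan.py 0.540 0.133 0.036 -0.20 3
```

```text
t: 3.45
tcp_pos: [0.5454, 0.1216, 0.1046]
tcp_rot: [-0.001, 0.994, -0.109, 0.006]
wrist_force: [0.3, -0.5, 1.4]
opening: 0.998
n 3 from [0.5454 0.1216 0.1046] yaw -0.2187 tilt [ 1.120e-02  1.000e-04 -9.999e-01] F [ 0.3 -0.5  1.4]
rz -0.006 tx -0.26 ty -0.33 tz 2.29
rz -0.006 tx -0.26 ty -0.33 tz 2.29
rz -0.006 tx -0.25 ty -0.34 tz 2.29
tilt fix total rx -0.003 ry -0.011
```

```bash
python3 -m pendant '[{"rx":-0.003,"ry":-0.011,"rz":-0.02,"tx":-0.3,"ty":-0.4,"tz":0.5,"gripper":1},{"rx":0,"ry":0,"rz":0,"tx":-0.2,"ty":-0.4,"tz":0.5,"gripper":1},{"rx":0,"ry":0,"rz":0,"tx":-0.2,"ty":-0.3,"tz":0.5,"gripper":1},{"rx":0,"ry":0,"rz":0,"tx":0,"ty":0,"tz":0,"gripper":1}]'; python3 plan.py 0.540 0.133 0.036 -0.20 4
```

```text
t: 3.85
tcp_pos: [0.5444, 0.134, 0.095]
tcp_rot: [-0.001, 0.995, -0.1, 0.004]
wrist_force: [-0.3, -0.5, -0.2]
opening: 0.998
n 4 from [0.5444 0.134  0.095 ] yaw -0.1994 tilt [ 8.7e-03  9.0e-04 -1.0e+00] F [-0.3 -0.5 -0.2]
rz 0.000 tx -0.10 ty 0.05 tz 1.48
rz 0.000 tx -0.10 ty 0.05 tz 1.48
rz 0.000 tx -0.10 ty 0.05 tz 1.48
rz 0.000 tx -0.10 ty 0.05 tz 1.48
tilt fix total rx -0.003 ry -0.008
```

```bash
python3 -m pendant '[{"rx":-0.003,"ry":-0.012,"rz":0,"tx":-0.3,"ty":0,"tz":1.5,"gripper":1},{"rx":0,"ry":-0.005,"rz":0,"tx":-0.3,"ty":0,"tz":1.5,"gripper":1},{"rx":0,"ry":0,"rz":0,"tx":-0.2,"ty":0,"tz":1.5,"gripper":1},{"rx":0,"ry":0,"rz":0,"tx":0,"ty":0,"tz":1.2,"gripper":1},{"rx":0,"ry":0,"rz":0,"tx":0,"ty":0,"tz":0,"gripper":1}]'; python3 plan.py 0.540 0.133 0.036 -0.20 1
```

```text
t: 4.35
tcp_pos: [0.535, 0.1364, 0.0328]
tcp_rot: [-0.0, 0.995, -0.099, -0.005]
wrist_force: [0.2, 0.8, 0.2]
opening: 1.002
n 1 from [0.535  0.1364 0.0328] yaw -0.1981 tilt [-0.0107  0.0012 -0.9999] F [0.2 0.8 0.2]
rz 0.002 tx 0.56 ty 0.24 tz -0.32
tilt fix total rx 0.001 ry 0.011
```

```bash
python3 -m pendant '[{"rx":0.001,"ry":0.008,"rz":0,"tx":0.4,"ty":0.2,"tz":-0.3,"gripper":1},{"rx":0,"ry":0,"rz":0,"tx":0,"ty":0,"tz":0,"gripper":1},{"rx":0,"ry":0,"rz":0,"tx":0,"ty":0,"tz":0,"gripper":1}]'; python3 plan.py 0.540 0.133 0.036 -0.20 1
```

```text
t: 4.65
tcp_pos: [0.5389, 0.1333, 0.0355]
tcp_rot: [-0.0, 0.995, -0.099, -0.001]
wrist_force: [-0.4, -1.0, 0.0]
opening: 1.001
n 1 from [0.5389 0.1333 0.0355] yaw -0.1983 tilt [-2.8e-03  3.0e-04 -1.0e+00] F [-0.4 -1.   0. ]
rz 0.002 tx 0.11 ty 0.00 tz -0.05
tilt fix total rx 0.000 ry 0.003
```

Well placed. I'll close on the bar.

```bash
python3 -m pendant '[{"rx":0,"ry":0.002,"rz":0,"tx":0,"ty":0,"tz":0,"gripper":-1},{"rx":0,"ry":0,"rz":0,"tx":0,"ty":0,"tz":0,"gripper":-1},{"rx":0,"ry":0,"rz":0,"tx":0,"ty":0,"tz":0,"gripper":-1},{"rx":0,"ry":0,"rz":0,"tx":0,"ty":0,"tz":0,"gripper":-1},{"rx":0,"ry":0,"rz":0,"tx":0,"ty":0,"tz":0,"gripper":-1},{"rx":0,"ry":0,"rz":0,"tx":0,"ty":0,"tz":0,"gripper":-1},{"rx":0,"ry":0,"rz":0,"tx":0,"ty":0,"tz":0,"gripper":-1},{"rx":0,"ry":0,"rz":0,"tx":0,"ty":0,"tz":0,"gripper":-1}]' 60; python3 plan.py 0.540 0.133 0.16 -0.20 6;  python3 snap.py side s1
```

```text
t: 5.45
tcp_pos: [0.5407, 0.1334, 0.0379]
tcp_rot: [-0.0, 0.995, -0.099, 0.002]
wrist_force: [-0.1, -0.2, 1.2]
opening: 0.126
n 6 from [0.5407 0.1334 0.0379] yaw -0.1984 tilt [ 3.9e-03  5.0e-04 -1.0e+00] F [-0.1 -0.2  1.2]
rz 0.000 tx -0.01 ty 0.01 tz -2.04
rz 0.000 tx -0.01 ty 0.01 tz -2.04
rz 0.000 tx -0.01 ty 0.01 tz -2.04
rz 0.000 tx -0.01 ty 0.01 tz -2.04
rz 0.000 tx -0.01 ty 0.01 tz -2.04
rz 0.000 tx -0.01 ty 0.01 tz -2.04
tilt fix total rx -0.001 ry -0.004
5.45 0.0017 [ 3.9e-03  5.0e-04 -1.0e+00] [0.5407 0.1334 0.0379]
```

View pics/s1.png

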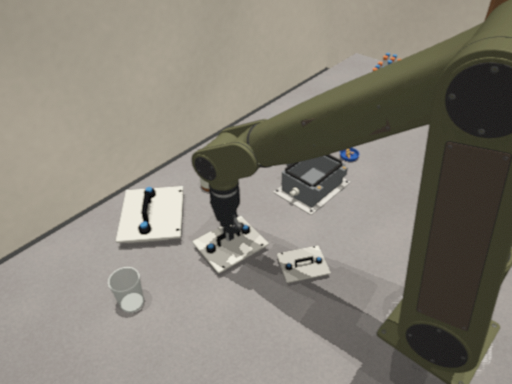

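The fingers have the bar: opening 0.126 is about 11 mm, and the side view shows the gripper on the middle cover at (230,240). Lifting now.

```bash
python3 -m pendant '[{"rx":0,"ry":0,"rz":0,"tx":0,"ty":0,"tz":-1,"gripper":-1},{"rx":0,"ry":0,"rz":0,"tx":0,"ty":0,"tz":-2,"gripper":-1},{"rx":0,"ry":0,"rz":0,"tx":0,"ty":0,"tz":-3,"gripper":-1},{"rx":0,"ry":0,"rz":0,"tx":0,"ty":0,"tz":-3,"gripper":-1},{"rx":0,"ry":0,"rz":0,"tx":0,"ty":0,"tz":-3,"gripper":-1},{"rx":0,"ry":0,"rz":0,"tx":0,"ty":0,"tz":-3,"gripper":-1},{"rx":0,"ry":0,"rz":0,"tx":0,"ty":0,"tz":-1,"gripper":-1},{"rx":0,"ry":0,"rz":0,"tx":0,"ty":0,"tz":0,"gripper":-1}]'; python3 plan.py 0.519 -0.214 0.20 -0.0205;
```

```text
t: 6.3
tcp_pos: [0.5346, 0.1326, 0.1986]
tcp_rot: [0.001, 0.995, -0.099, -0.005]
wrist_force: [-0.5, 1.1, -3.6]
opening: 0.128
n 8 from [0.5346 0.1326 0.1986] yaw -0.1983 tilt [-0.0108 -0.0017 -0.9999] F [-0.5  1.1 -3.6]
rz -0.022 tx 0.66 ty 4.29 tz -0.02
rz -0.022 tx 0.57 ty 4.30 tz -0.02
rz -0.022 tx 0.47 ty 4.31 tz -0.02
rz -0.022 tx 0.37 ty 4.32 tz -0.02
rz -0.022 tx 0.28 ty 4.33 tz -0.02
rz -0.022 tx 0.18 ty 4.33 tz -0.02
rz -0.022 tx 0.09 ty 4.34 tz -0.02
rz -0.022 tx -0.01 ty 4.34 tz -0.02
tilt fix total rx 0.004 ry 0.010
```

```bash
python3 -m pendant '[{"rx":0.004,"ry":0.01,"rz":-0.02,"tx":0.6,"ty":3.5,"tz":0,"gripper":-1},{"rx":0,"ry":0,"rz":-0.02,"tx":0.5,"ty":4,"tz":0,"gripper":-1},{"rx":0,"ry":0,"rz":-0.02,"tx":0.4,"ty":4,"tz":0,"gripper":-1},{"rx":0,"ry":0,"rz":-0.02,"tx":0.4,"ty":4,"tz":0,"gripper":-1},{"rx":0,"ry":0,"rz":-0.02,"tx":0.3,"ty":4,"tz":0,"gripper":-1},{"rx":0,"ry":0,"rz":-0.02,"tx":0.2,"ty":4,"tz":0,"gripper":-1},{"rx":0,"ry":0,"rz":-0.02,"tx":0.1,"ty":4,"tz":0,"gripper":-1},{"rx":0,"ry":0,"rz":-0.02,"tx":0,"ty":3.5,"tz":0,"gripper":-1},{"rx":0,"ry":0,"rz":-0.02,"tx":0,"ty":2,"tz":0,"gripper":-1},{"rx":0,"ry":0,"rz":0,"tx":0,"ty":0,"tz":0,"gripper":-1}]'; python3 plan.py 0.519 -0.214 0.20 -0.0205;
```

```text
t: 7.3
tcp_pos: [0.5088, -0.207, 0.1742]
tcp_rot: [-0.005, 1.0, -0.003, -0.015]
wrist_force: [-0.3, 1.0, -2.6]
opening: 0.124
n 1 from [ 0.5088 -0.207   0.1742] yaw -0.0066 tilt [-0.0306  0.0103 -0.9995] F [-0.3  1.  -2.6]
rz 0.014 tx 1.03 ty 0.70 tz -2.58
tilt fix total rx -0.010 ry 0.031
```

```bash
python3 -m pendant '[{"rx":-0.005,"ry":0.015,"rz":0.01,"tx":0.5,"ty":0.4,"tz":-0.8,"gripper":-1},{"rx":-0.004,"ry":0.01,"rz":0,"tx":0.3,"ty":0.2,"tz":0,"gripper":-1},{"rx":0,"ry":0,"rz":0,"tx":0,"ty":0,"tz":0,"gripper":-1},{"rx":0,"ry":0,"rz":0,"tx":0,"ty":0,"tz":0,"gripper":-1}]'; python3 plan.py 0.519 -0.214 0.175 -0.0205;
```

```text
t: 7.7
tcp_pos: [0.5159, -0.2104, 0.178]
tcp_rot: [-0.002, 1.0, -0.008, -0.005]
wrist_force: [0.1, -0.1, -2.2]
opening: 0.129
n 1 from [ 0.5159 -0.2104  0.178 ] yaw -0.0168 tilt [-0.0098  0.0048 -0.9999] F [ 0.1 -0.1 -2.2]
rz 0.004 tx 0.31 ty 0.35 tz 0.30
tilt fix total rx -0.005 ry 0.010
```

```bash
python3 -m pendant '[{"rx":-0.005,"ry":0.01,"rz":0.004,"tx":0.2,"ty":0.3,"tz":0,"gripper":-1},{"rx":0,"ry":0,"rz":0,"tx":0,"ty":0,"tz":0,"gripper":-1},{"rx":0,"ry":0,"rz":0,"tx":0,"ty":0,"tz":0,"gripper":-1}]'; python3 plan.py 0.519 -0.214 0.175 -0.0205; python3 snap.py wrist w3; python3 snap.py top t3; python3 snap.py side s3; python3 cov.py w3.npz 0.140;python3 cov.py t3.npz 0.140
```

```text
t: 8.0
tcp_pos: [0.5184, -0.212, 0.1782]
tcp_rot: [0.0, 1.0, -0.009, 0.001]
wrist_force: [-0.8, 0.7, -4.2]
opening: 0.122
n 1 from [ 0.5184 -0.212   0.1782] yaw -0.0188 tilt [ 1.3e-03 -8.0e-04 -1.0e+00] F [-0.8  0.7 -4.2]
rz 0.002 tx 0.06 ty 0.19 tz 0.32
tilt fix total rx 0.001 ry -0.001
8.0 0.0053 [ 1.3e-03 -8.0e-04 -1.0e+00] [ 0.5184 -0.212   0.1782]
8.05 0.0041 [ 1.3e-03 -8.0e-04 -1.0e+00] [ 0.5184 -0.2121  0.1782]
8.1 0.0029 [ 1.3e-03 -8.0e-04 -1.0e+00] [ 0.5184 -0.2122  0.1782]
blue [255.7 125.2] 1227 [ 0.5187 -0.1573  0.187 ] z 0.1875
blue [255.8 348.7] 69 [ 0.5169 -0.2599  0.187 ] z 0.1857
handle [255.5 261.3] 5179 rect [ 517.6 -211.3] [71.6 15. ] mean [ 0.5177 -0.2086] yaw -0.0194 z 0.2014
handle [214.7 257.3] 341 rect [ 502.2 -205.8] [12.2  5.9] mean [ 0.5021 -0.2058] yaw -0.4754 z 0.2
handle [296.5 257.6] 339 rect [ 533.3 -206.4] [ 6.  12.1] mean [ 0.5335 -0.2065] yaw 0.461 z 0.2002
blue [206.5  96.4] 53 [0.8078 0.1479 0.187 ] z 0.0592
blue [173.  132.6] 54 [0.7115 0.2362 0.187 ] z 0.059
blue [408.1 205.7] 187 [ 0.5183 -0.378   0.187 ] z 0.0039
```

View pics/w3.png

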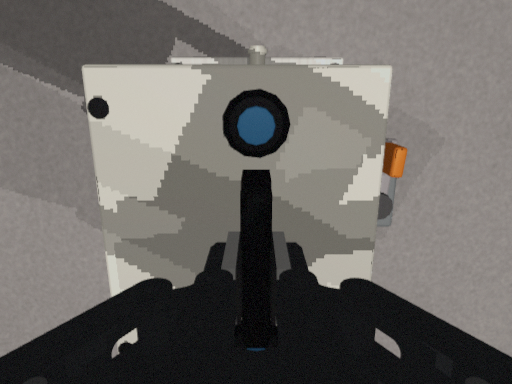

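View pics/s3.png

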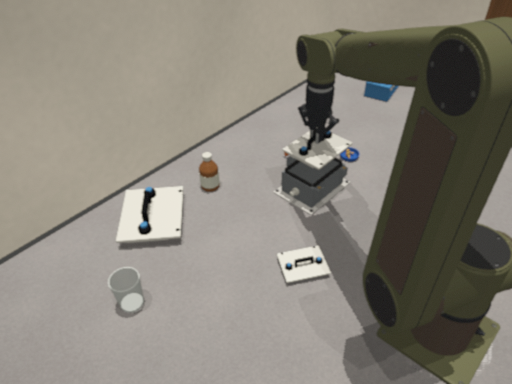

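The cover is held level over the chamber, with the near port at (256,126) and the tab clear at (401,160). The cover centre is about 1 mm short in x and 1.5 mm short in -y, so I'll correct that while lowering.

```bash
python3 -m pendant '[{"rx":0,"ry":0,"rz":0,"tx":0.1,"ty":0.15,"tz":1,"gripper":-1},{"rx":0,"ry":0,"rz":0,"tx":0,"ty":0,"tz":1.2,"gripper":-1},{"rx":0,"ry":0,"rz":0,"tx":0,"ty":0,"tz":1.2,"gripper":-1},{"rx":0,"ry":0,"rz":0,"tx":0,"ty":0,"tz":0.8,"gripper":-1},{"rx":0,"ry":0,"rz":0,"tx":0,"ty":0,"tz":0,"gripper":-1},{"rx":0,"ry":0,"rz":0,"tx":0,"ty":0,"tz":0,"gripper":-1}]'; python3 plan.py 0.5195 -0.2135 0.122 -0.0205 1;
```

```text
t: 8.75
tcp_pos: [0.5183, -0.2136, 0.1304]
tcp_rot: [-0.0, 1.0, -0.01, -0.001]
wrist_force: [0.9, 0.4, -2.3]
opening: 0.122
n 1 from [ 0.5183 -0.2136  0.1304] yaw -0.0194 tilt [-1.9e-03  8.0e-04 -1.0e+00] F [ 0.9  0.4 -2.3]
rz 0.001 tx 0.12 ty -0.01 tz 0.84
tilt fix total rx -0.001 ry 0.002
```

```bash
python3 -m pendant '[{"rx":0,"ry":0.002,"rz":0,"tx":0.15,"ty":0,"tz":0.4,"gripper":-1},{"rx":0,"ry":0,"rz":0,"tx":0.05,"ty":0,"tz":0.4,"gripper":-1},{"rx":0,"ry":0,"rz":0,"tx":0,"ty":0,"tz":0.4,"gripper":-1},{"rx":0,"ry":0,"rz":0,"tx":0,"ty":0,"tz":0,"gripper":-1}]'; python3 plan.py 0.5195 -0.2135 0.108 -0.0205 1;
```

```text
t: 9.15
tcp_pos: [0.5212, -0.214, 0.1184]
tcp_rot: [0.0, 1.0, -0.01, 0.001]
wrist_force: [-0.7, -0.1, -2.2]
opening: 0.123
n 1 from [ 0.5212 -0.214   0.1184] yaw -0.0194 tilt [ 2.1e-03 -1.0e-04 -1.0e+00] F [-0.7 -0.1 -2.2]
rz 0.001 tx -0.17 ty -0.04 tz 1.04
tilt fix total rx 0.000 ry -0.002
```

```bash
python3 -m pendant '[{"rx":0,"ry":-0.001,"rz":0,"tx":-0.1,"ty":0,"tz":0.3,"gripper":-1},{"rx":0,"ry":0,"rz":0,"tx":0,"ty":0,"tz":0.3,"gripper":-1},{"rx":0,"ry":0,"rz":0,"tx":0,"ty":0,"tz":0,"gripper":-1}]'; python3 plan.py 0.5195 -0.2135 0.108 -0.0205 1;
```

```text
t: 9.45
tcp_pos: [0.5204, -0.2141, 0.1123]
tcp_rot: [0.0, 1.0, -0.01, 0.001]
wrist_force: [-0.3, -0.0, -2.9]
opening: 0.127
n 1 from [ 0.5204 -0.2141  0.1123] yaw -0.0193 tilt [ 1.6e-03 -5.0e-04 -1.0e+00] F [-0.3 -0.  -2.9]
rz 0.001 tx -0.09 ty -0.05 tz 0.43
tilt fix total rx 0.000 ry -0.002
```

```bash
python3 -m pendant '[{"rx":0,"ry":-0.001,"rz":0,"tx":-0.05,"ty":-0.05,"tz":0.3,"gripper":-1},{"rx":0,"ry":0,"rz":0,"tx":0,"ty":0,"tz":0.3,"gripper":-1},{"rx":0,"ry":0,"rz":0,"tx":0,"ty":0,"tz":0,"gripper":-1}]'; python3 plan.py 0.5195 -0.2135 0.107 -0.0205 1;
```

```text
t: 9.75
tcp_pos: [0.5202, -0.2137, 0.1071]
tcp_rot: [0.0, 1.0, -0.01, 0.001]
wrist_force: [-2.0, 0.3, 0.4]
opening: 0.124
n 1 from [ 0.5202 -0.2137  0.1071] yaw -0.0193 tilt [ 1.1e-03 -7.0e-04 -1.0e+00] F [-2.   0.3  0.4]
rz 0.001 tx -0.07 ty -0.02 tz 0.01
tilt fix total rx 0.001 ry -0.001
```

The seals now carry the cover's weight at the expected TCP height. I'll release part way and raise.

```bash
python3 -m pendant '[{"rx":0,"ry":0,"rz":0,"tx":0,"ty":0,"tz":0,"gripper":-0.2},{"rx":0,"ry":0,"rz":0,"tx":0,"ty":0,"tz":0,"gripper":-0.2},{"rx":0,"ry":0,"rz":0,"tx":0,"ty":0,"tz":0,"gripper":-0.2},{"rx":0,"ry":0,"rz":0,"tx":0,"ty":0,"tz":0,"gripper":-0.2},{"rx":0,"ry":0,"rz":0,"tx":0,"ty":0,"tz":0,"gripper":-0.2}]'; python3 -m pendant '[{"rx":0,"ry":0,"rz":0,"tx":0,"ty":0,"tz":-1,"gripper":-0.2},{"rx":0,"ry":0,"rz":0,"tx":0,"ty":0,"tz":-2,"gripper":-0.2},{"rx":0,"ry":0,"rz":0,"tx":0,"ty":0,"tz":-4,"gripper":-0.2},{"rx":0,"ry":0,"rz":0,"tx":0,"ty":0,"tz":-4,"gripper":-0.2},{"rx":0,"ry":0,"rz":0,"tx":0,"ty":0,"tz":-4,"gripper":-0.2},{"rx":0,"ry":0,"rz":0,"tx":0,"ty":0,"tz":-4,"gripper":-0.2},{"rx":0,"ry":0,"rz":0,"tx":0,"ty":0,"tz":0,"gripper":-0.2},{"rx":0,"ry":0,"rz":0,"tx":0,"ty":0,"tz":0,"gripper":-0.2}]';python3 plan.py 0.52 -0.21 0.30 -0.0205; python3 snap.py wrist w4; python3 cov.py w4.npz 0.069; python3 cham.py w4.npz
```

```text
t: 10.25
tcp_pos: [0.5223, -0.2148, 0.1097]
tcp_rot: [0.002, 1.0, -0.01, 0.003]
wrist_force: [-0.3, 0.0, 0.1]
opening: 0.395
t: 11.05
tcp_pos: [0.5203, -0.2137, 0.3112]
tcp_rot: [0.002, 1.0, -0.01, 0.004]
wrist_force: [-0.3, -0.3, -1.2]
opening: 0.402
n 1 from [ 0.5203 -0.2137  0.3112] yaw -0.0194 tilt [ 0.0075 -0.0041 -1.    ] F [-0.3 -0.3 -1.2]
rz 0.001 tx -0.03 ty -0.37 tz 1.12
tilt fix total rx 0.004 ry -0.008
11.05 0.0596 [ 0.0075 -0.0041 -1.    ] [ 0.5203 -0.2137  0.3112]
blue [254.1 105.6] 220 [ 0.5206 -0.1592  0.116 ] z 0.1163
blue [254.2 215.4] 183 [ 0.5184 -0.2705  0.116 ] z 0.1163
blue [257.8 292.7] 1262 [ 0.5206 -0.3622  0.116 ] z 0.0048
PAIR mid [ 0.5195 -0.2149  0.116 ] len 0.1114 yaw -0.0198
handle [254.  162.5] 871 rect [ 519.3 -213.6] [69.3 11.5] mean [ 0.5194 -0.212 ] yaw -0.0142 z 0.1302
brass [338.2 131.6] 151 [ 0.6108 -0.1895  0.08  ] z 0.1281
brass [257.3 287.5] 82 [ 0.5202 -0.3779  0.08  ] z 0.0152
brass [264.4 298.7] 70 [ 0.5287 -0.3939  0.08  ] z 0.0154
black [254. 105.] 276 c [ 0.5205 -0.1597  0.09  ] mm 26.4 26.0 ang -1.08 z 0.11
black [254.5 172. ] 864 c [ 0.5196 -0.2319  0.09  ] mm 24.0 100.1 ang -90.61 z 0.1301
```

View pics/w4.png

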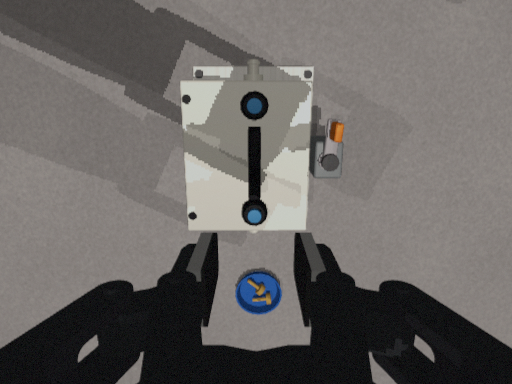

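The cover is seated: both plugs are at z 0.116, the handle top is at 0.130, and yaw -0.02 matches the chamber. Next I'll locate the tab, orange at (338,132), and the pivot knob at (330,162).

```bash
cat > tab.py <<'E'
import sys; from h import *
f=ld(sys.argv[1]); T=f["T"]; hsv=cv2.cvtColor(f["image"],cv2.COLOR_BGR2HSV); P=cloud(f,T); z=P[...,2]
o=(hsv[...,0]>3)&(hsv[...,0]<=20)&(hsv[...,1]>140)&(hsv[...,2]>80)&(z>.1)&(z<.135)
t=o&(z>.1245); W=P[t][:,:2]; r=cv2.minAreaRect((W*1e3).astype(np.float32)); ev=np.linalg.svd(W-W.mean(0),full_matrices=False)[2][0]
print("tab all",o.sum(),"top",t.sum(),"rect",np.round(r[0],1),np.round(r[1],1),r[2],"mean",W.mean(0).round(4),"axis",np.degrees(np.arctan2(ev[1],ev[0])).round(1))
C=np.array([.519,-.214]); y=-.0203; R2=np.array([[np.cos(y),-np.sin(y)],[np.sin(y),np.cos(y)]]); pv=C+R2@[.078,0]
d=R2.T@(np.array(r[0])/1e3-pv); print("pivot",pv.round(4),"tab rel (chamber)",d.round(4),"len",np.linalg.norm(d).round(4),"angle",np.arctan2(-d[0],d[1]).round(3))
near=(np.hypot(P[...,0]-pv[0],P[...,1]-pv[1])<.014)&(z>.105)&~o; print("knob z hist",np.percentile(z[near],[5,25,50,75,95]).round(4)); 
kn=near&(z>np.percentile(z[near],75)-.004); print("knob mean",P[kn].mean(0).round(4))
br=(np.hypot(P[...,0]-pv[0],P[...,1]-pv[1])<.05)&(z>.103)&(z<.109); 
if br.sum()>10:
    r=cv2.minAreaRect((P[br][:,:2]*1e3).astype(np.float32)); print("bar",br.sum(),r)
E
python3 tab.py w4.npz; python3 tab.py w1.npz
```

```text
tab all 222 top 162 rect [ 599.4 -184.6] [17.1  8.1] 84.03260803222656 mean [ 0.599  -0.1845] axis -95.4
pivot [ 0.597  -0.2156] tab rel (chamber) [0.0018 0.031 ] len 0.0311 angle -0.057
knob z hist [0.1057 0.1074 0.1119 0.1127 0.1134]
knob mean [ 0.5958 -0.2159  0.1122]
bar 314 ((597.9706420898438, -197.77212524414062), (48.419979095458984, 14.706554412841797), 83.15948486328125)
tab all 236 top 170 rect [ 599.5 -184.6] [17.6  8.2] 83.30696868896484 mean [ 0.599  -0.1844] axis -96.1
pivot [ 0.597  -0.2156] tab rel (chamber) [0.0019 0.031 ] len 0.0311 angle -0.062
knob z hist [0.106  0.112  0.3673 0.3686 0.3696]
knob mean [ 0.5864 -0.2095  0.3686]
bar 326 ((598.0037231445312, -198.06048583984375), (49.34813690185547, 15.284679412841797), 81.73111724853516)
```

```bash
python3 plan.py 0.599 -0.1845 0.165 -0.09 6
```

```text
n 6 from [ 0.5206 -0.2138  0.3119] yaw -0.0193 tilt [ 0.0087 -0.0047 -1.    ] F [ 0.1 -0.6  1.1]
rz 0.012 tx 1.30 ty -0.51 tz 2.45
rz 0.012 tx 1.29 ty -0.53 tz 2.45
rz 0.012 tx 1.28 ty -0.54 tz 2.45
rz 0.012 tx 1.28 ty -0.56 tz 2.45
rz 0.012 tx 1.27 ty -0.57 tz 2.45
rz 0.012 tx 1.26 ty -0.59 tz 2.45
tilt fix total rx 0.005 ry -0.009
```

```bash
python3 -m pendant '[{"rx":0.005,"ry":-0.009,"rz":0.01,"tx":1.3,"ty":-0.5,"tz":2,"gripper":-0.5},{"rx":0,"ry":0,"rz":0.01,"tx":1.3,"ty":-0.5,"tz":2.4,"gripper":-0.5},{"rx":0,"ry":0,"rz":0.01,"tx":1.3,"ty":-0.5,"tz":2.4,"gripper":-0.5},{"rx":0,"ry":0,"rz":0.01,"tx":1.3,"ty":-0.6,"tz":2.4,"gripper":-0.5},{"rx":0,"ry":0,"rz":0.01,"tx":1.2,"ty":-0.6,"tz":2.4,"gripper":-0.5},{"rx":0,"ry":0,"rz":0.01,"tx":1.0,"ty":-0.6,"tz":2,"gripper":-0.5},{"rx":0,"ry":0,"rz":0,"tx":0,"ty":0,"tz":0,"gripper":-0.5},{"rx":0,"ry":0,"rz":0,"tx":0,"ty":0,"tz":0,"gripper":-0.5}]' 20; python3 plan.py 0.599 -0.1845 0.15 -0.09 2
```

```text
t: 11.9
tcp_pos: [0.5932, -0.1815, 0.1617]
tcp_rot: [-0.002, 0.999, -0.041, -0.007]
wrist_force: [-0.7, 0.2, -0.2]
opening: 0.25
n 2 from [ 0.5932 -0.1815  0.1617] yaw -0.0823 tilt [-0.0147  0.0054 -0.9999] F [-0.7  0.2 -0.2]
rz 0.004 tx 0.30 ty 0.12 tz 0.58
rz 0.004 tx 0.30 ty 0.12 tz 0.58
tilt fix total rx -0.004 ry 0.015
```

```bash
python3 -m pendant '[{"rx":-0.004,"ry":0.013,"rz":0.005,"tx":0.4,"ty":0.25,"tz":0.5,"gripper":-0.5},{"rx":0,"ry":0,"rz":0,"tx":0,"ty":0,"tz":0.3,"gripper":-0.5},{"rx":0,"ry":0,"rz":0,"tx":0,"ty":0,"tz":0,"gripper":-0.5},{"rx":0,"ry":0,"rz":0,"tx":0,"ty":0,"tz":0,"gripper":-0.5}]'; python3 plan.py 0.599 -0.1845 0.114 -0.09 4; python3 snap.py wrist w5
```

```text
t: 12.3
tcp_pos: [0.5971, -0.186, 0.1561]
tcp_rot: [0.001, 0.999, -0.044, 0.001]
wrist_force: [0.1, -0.1, 0.8]
opening: 0.247
n 4 from [ 0.5971 -0.186   0.1561] yaw -0.0888 tilt [ 0.0024 -0.002  -1.    ] F [ 0.1 -0.1  0.8]
rz 0.000 tx 0.04 ty -0.04 tz 1.05
rz 0.000 tx 0.04 ty -0.04 tz 1.05
rz 0.000 tx 0.04 ty -0.04 tz 1.05
rz 0.000 tx 0.04 ty -0.04 tz 1.05
tilt fix total rx 0.002 ry -0.003
12.3 0.0077 [ 0.0024 -0.002  -1.    ] [ 0.5971 -0.186   0.1561]
```

View pics/w5.png

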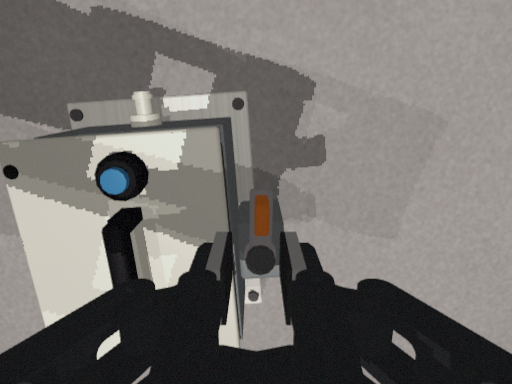

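The tab at (262,215) is centred between the fingertips at about 226 and 293. I'll lower onto it.

```bash
python3 -m pendant '[{"rx":0.001,"ry":-0.002,"rz":0,"tx":0.1,"ty":-0.1,"tz":1,"gripper":-0.5},{"rx":0,"ry":0,"rz":0,"tx":0.05,"ty":0,"tz":1,"gripper":-0.5},{"rx":0,"ry":0,"rz":0,"tx":0,"ty":0,"tz":1,"gripper":-0.5},{"rx":0,"ry":0,"rz":0,"tx":0,"ty":0,"tz":0.7,"gripper":-0.5},{"rx":0,"ry":0,"rz":0,"tx":0,"ty":0,"tz":0,"gripper":-0.5},{"rx":0,"ry":0,"rz":0,"tx":0,"ty":0,"tz":0,"gripper":-0.5}]'; python3 plan.py 0.599 -0.1845 0.114 -0.09 1
```

```text
t: 12.95
tcp_pos: [0.5986, -0.1851, 0.1157]
tcp_rot: [0.0, 0.999, -0.044, 0.0]
wrist_force: [-0.0, -0.5, 0.7]
opening: 0.251
n 1 from [ 0.5986 -0.1851  0.1157] yaw -0.0888 tilt [ 0.e+00 -6.e-04 -1.e+00] F [-0.  -0.5  0.7]
rz 0.001 tx 0.03 ty -0.06 tz 0.17
tilt fix total rx 0.001 ry -0.000
```

```bash
cat > arc.py <<'E'
import sys; from plan import *
a=float(sys.argv[1]); n=int(sys.argv[2]); L=.0315; y=-.0203; b=a+y; pv=[.597,-.2156]
z=float(sys.argv[3]) if len(sys.argv)>3 else .114
plan(pv[0]-L*np.sin(b),pv[1]+L*np.cos(b),z,b,n); p=arm.get_state(); d=p["tcp_pos"][:2]-pv; print("radius",np.linalg.norm(d).round(4),"arc angle",(np.arctan2(-d[0],d[1])-y).round(3),"opening",p["opening"].round(3))
T=tcpT(p); w=np.cross(T[:3,2],[0,0,-1]); t=T[:3,:3].T@w; print("tilt fix rx %.3f ry %.3f"%(t[0],t[1]))
E
python3 -m pendant '[{"rx":0,"ry":0,"rz":-0.1,"tx":-0.3,"ty":0,"tz":0,"gripper":-0.5},{"rx":0,"ry":0,"rz":-0.1,"tx":-0.3,"ty":0,"tz":0,"gripper":-0.5},{"rx":0,"ry":0,"rz":-0.1,"tx":-0.3,"ty":0,"tz":0,"gripper":-0.5}]'; python3 arc.py 0.5 3
```

```text
t: 13.25
tcp_pos: [0.5908, -0.1855, 0.1161]
tcp_rot: [0.001, 0.994, 0.111, 0.001]
wrist_force: [1.4, -0.3, -0.7]
opening: 0.25
n 3 from [ 0.5908 -0.1855  0.1161] yaw 0.2221 tilt [ 0.003  -0.0014 -1.    ] F [ 1.4 -0.3 -0.7]
rz -0.086 tx -0.29 ty 0.01 tz 0.07
rz -0.086 tx -0.29 ty -0.02 tz 0.07
rz -0.086 tx -0.28 ty -0.04 tz 0.07Traceback (most recent call last):
  File "arc.py", line 4, in <module>
    plan(pv[0]-L*np.sin(b),pv[1]+L*np.cos(b),z,b,n); p=arm.get_state(); d=p["tcp_pos"][:2]-pv; print("radius",np.linalg.norm(d).round(4),"arc angle",(np.arctan2(-d[0],d[1])-y).round(3),"opening",p["opening"].round(3))
                                                                                                                                                                                                   ^^^^^^^^^^^^^^^^^^
AttributeError: 'float' object has no attribute 'round'
```

Tracking well, so I'll carry on round the arc.

```bash
sed -i 's/p\["opening"\].round(3)/p["opening"]/; s/(np.arctan2(-d\[0\],d\[1\])-y).round(3)/round(float(np.arctan2(-d[0],d[1])-y),3)/' arc.py; python3 -m pendant '[{"rx":0,"ry":-0.002,"rz":-0.1,"tx":-0.3,"ty":0,"tz":0,"gripper":-0.5},{"rx":0,"ry":0,"rz":-0.1,"tx":-0.3,"ty":0,"tz":0,"gripper":-0.5},{"rx":0,"ry":0,"rz":-0.1,"tx":-0.3,"ty":0,"tz":0,"gripper":-0.5},{"rx":0,"ry":0,"rz":-0.1,"tx":-0.3,"ty":0,"tz":0,"gripper":-0.5}]'; python3 arc.py 1.0 4
```

```text
t: 13.65
tcp_pos: [0.5817, -0.1896, 0.1174]
tcp_rot: [0.002, 0.949, 0.314, 0.003]
wrist_force: [1.0, 0.5, -1.3]
opening: 0.247
n 4 from [ 0.5817 -0.1896  0.1174] yaw 0.6392 tilt [ 0.0075 -0.0018 -1.    ] F [ 1.   0.5 -1.3]
rz -0.085 tx -0.34 ty 0.01 tz 0.09
rz -0.085 tx -0.34 ty -0.02 tz 0.09
rz -0.085 tx -0.34 ty -0.05 tz 0.09
rz -0.085 tx -0.34 ty -0.08 tz 0.09
radius 0.0302 arc angle 0.551 opening 0.2473019806444925
tilt fix rx 0.006 ry -0.005
```

```bash
python3 -m pendant '[{"rx":0.006,"ry":-0.005,"rz":-0.08,"tx":-0.35,"ty":0,"tz":0.05,"gripper":-0.5},{"rx":0,"ry":0,"rz":-0.08,"tx":-0.35,"ty":-0.02,"tz":0.05,"gripper":-0.5},{"rx":0,"ry":0,"rz":-0.08,"tx":-0.35,"ty":-0.04,"tz":0,"gripper":-0.5},{"rx":0,"ry":0,"rz":-0.08,"tx":-0.35,"ty":-0.06,"tz":0,"gripper":-0.5}]'; python3 arc.py 1.4 4
```

```text
t: 14.05
tcp_pos: [0.5725, -0.1969, 0.1179]
tcp_rot: [0.0, 0.884, 0.468, 0.003]
wrist_force: [1.6, 0.9, -0.1]
opening: 0.251
n 4 from [ 0.5725 -0.1969  0.1179] yaw 0.9733 tilt [ 0.0051  0.0025 -1.    ] F [ 1.6  0.9 -0.1]
rz -0.102 tx -0.35 ty 0.05 tz 0.10
rz -0.102 tx -0.36 ty 0.01 tz 0.10
rz -0.102 tx -0.35 ty -0.03 tz 0.10
rz -0.102 tx -0.35 ty -0.06 tz 0.10
radius 0.0308 arc angle 0.94 opening 0.25075590016339044
tilt fix rx 0.003 ry -0.005
```

```bash
python3 -m pendant '[{"rx":0.003,"ry":-0.005,"rz":-0.1,"tx":-0.35,"ty":0.05,"tz":0.1,"gripper":-0.5},{"rx":0,"ry":0,"rz":-0.1,"tx":-0.35,"ty":0,"tz":0.1,"gripper":-0.5},{"rx":0,"ry":0,"rz":-0.1,"tx":-0.35,"ty":0,"tz":0,"gripper":-0.5},{"rx":0,"ry":0,"rz":-0.1,"tx":-0.35,"ty":0,"tz":0,"gripper":-0.5}]'; python3 arc.py 1.57 2
```

```text
t: 14.45
tcp_pos: [0.5681, -0.2081, 0.1176]
tcp_rot: [-0.0, 0.768, 0.64, 0.002]
wrist_force: [1.0, 1.7, -1.5]
opening: 0.25
n 2 from [ 0.5681 -0.2081  0.1176] yaw 1.39 tilt [ 0.0032  0.0034 -1.    ] F [ 1.   1.7 -1.5]
rz -0.080 tx -0.36 ty -0.07 tz 0.18
rz -0.080 tx -0.36 ty -0.09 tz 0.18
radius 0.0299 arc angle 1.336 opening 0.2498439035835946
tilt fix rx 0.003 ry -0.004
```

```bash
python3 -m pendant '[{"rx":0.003,"ry":-0.004,"rz":-0.08,"tx":-0.35,"ty":-0.08,"tz":0.1,"gripper":-0.5},{"rx":0,"ry":0,"rz":-0.07,"tx":-0.3,"ty":-0.08,"tz":0.1,"gripper":-0.5},{"rx":0,"ry":0,"rz":0,"tx":0,"ty":0,"tz":0,"gripper":-0.5},{"rx":0,"ry":0,"rz":0,"tx":0,"ty":0,"tz":0,"gripper":-0.5}]'; python3 arc.py 1.57 1
```

```text
t: 14.85
tcp_pos: [0.5669, -0.2141, 0.1175]
tcp_rot: [0.001, 0.716, 0.698, 0.001]
wrist_force: [0.6, -0.9, 1.1]
opening: 0.252
n 1 from [ 0.5669 -0.2141  0.1175] yaw 1.5452 tilt [ 3.3e-03  3.0e-04 -1.0e+00] F [ 0.6 -0.9  1.1]
rz -0.005 tx -0.08 ty -0.14 tz 0.35
radius 0.0301 arc angle 1.542 opening 0.25238973938651865
tilt fix rx 0.003 ry -0.000
```

Now close gently, so the pads square the tab at this pose.

```bash
python3 -m pendant '[{"rx":0.003,"ry":0,"rz":-0.005,"tx":-0.1,"ty":-0.1,"tz":0.1,"gripper":-0.5},{"rx":0,"ry":0,"rz":0,"tx":0,"ty":0,"tz":0,"gripper":-0.5},{"rx":0,"ry":0,"rz":0,"tx":0,"ty":0,"tz":0,"gripper":-1},{"rx":0,"ry":0,"rz":0,"tx":0,"ty":0,"tz":0,"gripper":-1},{"rx":0,"ry":0,"rz":0,"tx":0,"ty":0,"tz":0,"gripper":-1},{"rx":0,"ry":0,"rz":0,"tx":0,"ty":0,"tz":0,"gripper":-1}]' 20; python3 arc.py 1.57 1
```

```text
t: 15.45
tcp_pos: [0.5659, -0.2144, 0.1169]
tcp_rot: [-0.0, 0.715, 0.699, 0.0]
wrist_force: [-0.7, 0.7, 0.0]
opening: 0.082
n 1 from [ 0.5659 -0.2144  0.1169] yaw 1.5486 tilt [-2.0e-04  1.1e-03 -1.0e+00] F [-0.7  0.7  0. ]
rz -0.001 tx -0.05 ty -0.03 tz 0.29
radius 0.0312 arc angle 1.553 opening 0.08215564837397832
tilt fix rx -0.000 ry -0.001
```

```bash
python3 -m pendant '[{"rx":0,"ry":0,"rz":0,"tx":0,"ty":0,"tz":0,"gripper":-0.5},{"rx":0,"ry":0,"rz":0,"tx":0,"ty":0,"tz":0,"gripper":-0.5},{"rx":0,"ry":0,"rz":0,"tx":0,"ty":0,"tz":0,"gripper":-0.5},{"rx":0,"ry":0,"rz":0,"tx":0,"ty":0,"tz":-0.5,"gripper":-0.5},{"rx":0,"ry":0,"rz":0,"tx":0,"ty":0,"tz":-1,"gripper":-0.5},{"rx":0,"ry":0,"rz":0,"tx":0,"ty":0,"tz":-3,"gripper":-0.5},{"rx":0,"ry":0,"rz":0,"tx":0,"ty":0,"tz":-4,"gripper":-0.5},{"rx":0,"ry":0,"rz":0,"tx":0,"ty":0,"tz":-4,"gripper":-0.5},{"rx":0,"ry":0,"rz":0,"tx":0,"ty":0,"tz":-3,"gripper":-0.5},{"rx":0,"ry":0,"rz":0,"tx":0,"ty":0,"tz":0,"gripper":-0.5}]'; python3 arc.py 1.57 1 .26; python3 snap.py wrist w6; python3 tab.py w6.npz; python3 cov.py w6.npz .069; python3 snap.py top t6; python3 tab.py t6.npz
```

```text
t: 16.45
tcp_pos: [0.5654, -0.215, 0.2807]
tcp_rot: [0.0, 0.715, 0.699, -0.0]
wrist_force: [-0.6, -0.5, 1.0]
opening: 0.254
n 1 from [ 0.5654 -0.215   0.2807] yaw 1.5477 tilt [ 1.e-04 -3.e-04 -1.e+00] F [-0.6 -0.5  1. ]
rz -0.002 tx 0.01 ty 0.01 tz 2.07
radius 0.0316 arc angle 1.573 opening 0.2538983907570217
tilt fix rx 0.000 ry 0.000
16.45 0.0315 [ 1.e-04 -3.e-04 -1.e+00] [ 0.5654 -0.215   0.2807]
tab all 192 top 172 rect [ 563.6 -216.7] [ 7.1 17.3] 88.8521499633789 mean [ 0.5633 -0.2165] axis -1.2
pivot [ 0.597  -0.2156] tab rel (chamber) [-0.0334 -0.0018] len 0.0334 angle 1.624
knob z hist [0.1059 0.1107 0.112  0.1125 0.1132]
knob mean [ 0.5954 -0.217   0.1122]
bar 350 ((571.8449096679688, -216.86758422851562), (13.466699600219727, 37.96479034423828), 88.86900329589844)
blue [ 73.8 118.7] 2274 [ 0.514  -0.3756  0.116 ] z 0.0045
blue [193.4 120.7] 248 [ 0.5181 -0.2707  0.116 ] z 0.1164
blue [320.1 120.4] 252 [ 0.5204 -0.1594  0.116 ] z 0.1164
PAIR mid [ 0.5193 -0.215   0.116 ] len 0.1114 yaw -0.0201
handle [256.8 121.4] 1142 rect [ 518.6 -215.2] [68.1 11.6] mean [ 0.5188 -0.215 ] yaw -0.0225 z 0.1303
16.5 0.0653 [-0.0025  0.001  -1.    ] [ 0.5647 -0.2147  0.2785]tab.py:4: RuntimeWarning: Mean of empty slice.
  t=o&(z>.1245); W=P[t][:,:2]; r=cv2.minAreaRect((W*1e3).astype(np.float32)); ev=np.linalg.svd(W-W.mean(0),full_matrices=False)[2][0]
  ret = um.true_divide(
Traceback (most recent call last):
  File "tab.py", line 4, in <module>
    t=o&(z>.1245); W=P[t][:,:2]; r=cv2.minAreaRect((W*1e3).astype(np.float32)); ev=np.linalg.svd(W-W.mean(0),full_matrices=False)[2][0]
                                                                                   ~~~~~~~~~~~~~~~~~~~~~~~~~~~~~~~~~~~~~~~~~~~~~~~~~^^^
IndexError: index 0 is out of bounds for axis 0 with size 0
```

View pics/w6.png

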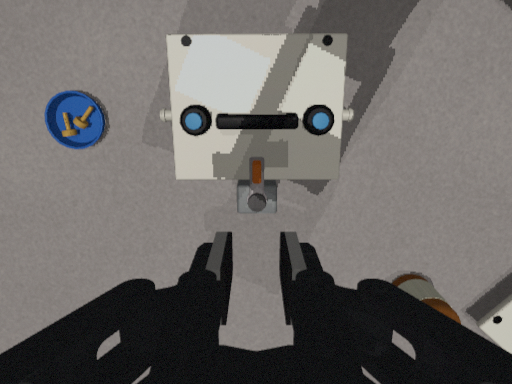

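The bar now points straight across, with its axis at -1.2° world, which equals the chamber's yaw (angle ≈1.57). The cover is still seated, with the handle at (257,121). Next is the lip at about (0.457,-0.213), with the fingers shut.

```bash
python3 -m pendant '[{"rx":0,"ry":0,"rz":0,"tx":0,"ty":-2,"tz":1,"gripper":-1},{"rx":0,"ry":0,"rz":0,"tx":0.05,"ty":-3,"tz":2,"gripper":-1},{"rx":0,"ry":0,"rz":0,"tx":0.05,"ty":-3,"tz":2,"gripper":-1},{"rx":0,"ry":0,"rz":0,"tx":0.05,"ty":-2,"tz":2,"gripper":-1},{"rx":0,"ry":0,"rz":0,"tx":0,"ty":-0.8,"tz":1,"gripper":-1},{"rx":0,"ry":0,"rz":0,"tx":0,"ty":0,"tz":0,"gripper":-1},{"rx":0,"ry":0,"rz":0,"tx":0,"ty":0,"tz":0,"gripper":-1},{"rx":0,"ry":0,"rz":0,"tx":0,"ty":0,"tz":0,"gripper":-1}]' 40; python3 plan.py .4573 -.2132 .13 1.55 2
```

```text
t: 17.35
tcp_pos: [0.4456, -0.2059, 0.1804]
tcp_rot: [-0.013, 0.715, 0.699, -0.004]
wrist_force: [0.1, 0.1, -0.5]
opening: -0.0
n 2 from [ 0.4456 -0.2059  0.1804] yaw 1.5481 tilt [-0.0244  0.0136 -0.9996] F [ 0.1  0.1 -0.5]
rz -0.001 tx -0.35 ty 0.59 tz 2.52
rz -0.001 tx -0.35 ty 0.59 tz 2.52
tilt fix total rx -0.025 ry -0.013
```

```bash
python3 -m pendant '[{"rx":-0.015,"ry":-0.008,"rz":0,"tx":-0.4,"ty":0.6,"tz":0.8,"gripper":-1},{"rx":-0.009,"ry":-0.005,"rz":0,"tx":-0.2,"ty":0.4,"tz":0.8,"gripper":-1},{"rx":0,"ry":0,"rz":0,"tx":0,"ty":0,"tz":0.8,"gripper":-1},{"rx":0,"ry":0,"rz":0,"tx":0,"ty":0,"tz":0.8,"gripper":-1},{"rx":0,"ry":0,"rz":0,"tx":0,"ty":0,"tz":0,"gripper":-1},{"rx":0,"ry":0,"rz":0,"tx":0,"ty":0,"tz":0,"gripper":-1}]'; python3 plan.py .4573 -.2132 .115 1.55 2
```

```text
t: 17.95
tcp_pos: [0.4586, -0.2127, 0.1484]
tcp_rot: [0.002, 0.714, 0.7, 0.0]
wrist_force: [0.9, -1.1, 0.6]
opening: 0.003
n 2 from [ 0.4586 -0.2127  0.1484] yaw 1.5498 tilt [ 0.0028 -0.0016 -1.    ] F [ 0.9 -1.1  0.6]
rz -0.000 tx -0.02 ty -0.07 tz 1.67
rz -0.000 tx -0.02 ty -0.07 tz 1.67
tilt fix total rx 0.003 ry 0.002
```

```bash
python3 -m pendant '[{"rx":0.002,"ry":0.001,"rz":0,"tx":0,"ty":-0.1,"tz":0.8,"gripper":-1},{"rx":0,"ry":0,"rz":0,"tx":0,"ty":0,"tz":0.9,"gripper":-1},{"rx":0,"ry":0,"rz":0,"tx":0,"ty":0,"tz":0.9,"gripper":-1},{"rx":0,"ry":0,"rz":0,"tx":0,"ty":0,"tz":0.9,"gripper":-1},{"rx":0,"ry":0,"rz":0,"tx":0,"ty":0,"tz":0.6,"gripper":-1},{"rx":0,"ry":0,"rz":0,"tx":0,"ty":0,"tz":0,"gripper":-1},{"rx":0,"ry":0,"rz":0,"tx":0,"ty":0,"tz":0,"gripper":-1}]'; python3 plan.py .4573 -.2132 .097 1.55 1; python3 snap.py wrist w7
```

```text
t: 18.65
tcp_pos: [0.4572, -0.2126, 0.1035]
tcp_rot: [0.0, 0.715, 0.7, -0.0]
wrist_force: [0.2, -0.3, 0.3]
opening: -0.001
n 1 from [ 0.4572 -0.2126  0.1035] yaw 1.5497 tilt [-1.e-04 -2.e-04 -1.e+00] F [ 0.2 -0.3  0.3]
rz -0.000 tx -0.06 ty 0.01 tz 0.65
tilt fix total rx -0.000 ry 0.000
18.65 0.006 [-1.e-04 -2.e-04 -1.e+00] [ 0.4572 -0.2126  0.1035]
```

View pics/w7.png

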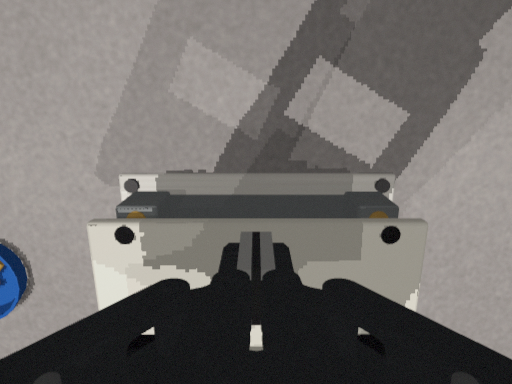

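The fingertips, at (257,235), are midway between the lip holes at (124,235) and (390,235). I'll descend in small steps, watching the force.

```bash
python3 -m pendant '[{"rx":0,"ry":0,"rz":0,"tx":0,"ty":0,"tz":0.2,"gripper":-1},{"rx":0,"ry":0,"rz":0,"tx":0,"ty":0,"tz":0.2,"gripper":-1},{"rx":0,"ry":0,"rz":0,"tx":0,"ty":0,"tz":0.2,"gripper":-1},{"rx":0,"ry":0,"rz":0,"tx":0,"ty":0,"tz":0,"gripper":-1},{"rx":0,"ry":0,"rz":0,"tx":0,"ty":0,"tz":0,"gripper":-1}]';  python3 -m pendant '[{"rx":0,"ry":0,"rz":0,"tx":0,"ty":0,"tz":0.1,"gripper":-1},{"rx":0,"ry":0,"rz":0,"tx":0,"ty":0,"tz":0,"gripper":-1},{"rx":0,"ry":0,"rz":0,"tx":0,"ty":0,"tz":0,"gripper":-1}]'; python3 plan.py .4573 -.2132 .097 1.55 1
```

```text
t: 19.2
tcp_pos: [0.4581, -0.2131, 0.0984]
tcp_rot: [0.001, 0.715, 0.7, 0.0]
wrist_force: [0.7, 0.3, -0.6]
opening: 0.001
t: 19.5
tcp_pos: [0.4582, -0.2131, 0.0975]
tcp_rot: [0.001, 0.715, 0.7, 0.0]
wrist_force: [0.3, 1.0, -0.1]
opening: 0.001
n 1 from [ 0.4582 -0.2131  0.0975] yaw 1.5497 tilt [ 0.0025 -0.0017 -1.    ] F [ 0.3  1.  -0.1]
rz -0.000 tx -0.01 ty -0.09 tz 0.05
tilt fix total rx 0.003 ry 0.002
```

```bash
python3 -m pendant '[{"rx":0.002,"ry":0.001,"rz":0,"tx":0,"ty":-0.05,"tz":0.15,"gripper":-1},{"rx":0,"ry":0,"rz":0,"tx":0,"ty":0,"tz":0,"gripper":-1},{"rx":0,"ry":0,"rz":0,"tx":0,"ty":0,"tz":0,"gripper":-1}]'; python3 -m pendant '[{"rx":0,"ry":0,"rz":0,"tx":0,"ty":0,"tz":0.1,"gripper":-1},{"rx":0,"ry":0,"rz":0,"tx":0,"ty":0,"tz":0,"gripper":-1},{"rx":0,"ry":0,"rz":0,"tx":0,"ty":0,"tz":0,"gripper":-1}]'
```

```text
t: 19.8
tcp_pos: [0.4581, -0.2132, 0.0968]
tcp_rot: [0.001, 0.715, 0.7, 0.0]
wrist_force: [0.0, 1.0, 1.9]
opening: -0.0
t: 20.1
tcp_pos: [0.4581, -0.2133, 0.0963]
tcp_rot: [0.001, 0.715, 0.7, 0.0]
wrist_force: [-1.2, 0.1, 2.5]
opening: -0.002
```

```bash
python3 -m pendant '[{"rx":0,"ry":0,"rz":0,"tx":0,"ty":0,"tz":0.15,"gripper":-1},{"rx":0,"ry":0,"rz":0,"tx":0,"ty":0,"tz":0,"gripper":-1}]'; python3 -m pendant '[{"rx":0,"ry":0,"rz":0,"tx":0,"ty":0,"tz":0.15,"gripper":-1},{"rx":0,"ry":0,"rz":0,"tx":0,"ty":0,"tz":0,"gripper":-1}]';python3 -m pendant '[{"rx":0,"ry":0,"rz":0,"tx":0,"ty":0,"tz":0,"gripper":-1},{"rx":0,"ry":0,"rz":0,"tx":0,"ty":0,"tz":0,"gripper":-1}]'
```

```text
t: 20.3
tcp_pos: [0.4582, -0.2133, 0.0954]
tcp_rot: [0.001, 0.714, 0.7, 0.0]
wrist_force: [-2.2, 1.0, 4.3]
opening: -0.001
t: 20.5
tcp_pos: [0.4582, -0.2133, 0.0949]
tcp_rot: [0.0, 0.714, 0.7, -0.0]
wrist_force: [-1.9, 1.6, 7.1]
opening: -0.002
t: 20.7
tcp_pos: [0.4582, -0.2133, 0.0956]
tcp_rot: [0.0, 0.714, 0.7, -0.0]
wrist_force: [-1.5, 1.4, 4.7]
opening: -0.003
```

Zero rows let the force relax, because each row re-targets from the measured pose. A constant small push per row should give a steady force, so I'll find the right value.

```bash
for i in 1 2; do :; done; python3 -m pendant '[{"rx":0,"ry":0,"rz":0,"tx":0,"ty":0,"tz":0.07,"gripper":-1},{"rx":0,"ry":0,"rz":0,"tx":0,"ty":0,"tz":0.07,"gripper":-1}]'; python3 -m pendant '[{"rx":0,"ry":0,"rz":0,"tx":0,"ty":0,"tz":0.07,"gripper":-1},{"rx":0,"ry":0,"rz":0,"tx":0,"ty":0,"tz":0.07,"gripper":-1}]';  python3 -m pendant '[{"rx":0,"ry":0,"rz":0,"tx":0,"ty":0,"tz":0.07,"gripper":-1}]'
```

```text
t: 20.9
tcp_pos: [0.4582, -0.2133, 0.0948]
tcp_rot: [0.0, 0.714, 0.7, -0.0]
wrist_force: [-2.7, 0.6, 5.9]
opening: 0.004
t: 21.1
tcp_pos: [0.4582, -0.2134, 0.0943]
tcp_rot: [-0.0, 0.714, 0.7, -0.0]
wrist_force: [-2.2, 2.3, 7.1]
opening: -0.001
t: 21.2
tcp_pos: [0.4581, -0.2133, 0.0941]
tcp_rot: [-0.0, 0.714, 0.7, -0.0]
wrist_force: [-3.7, 1.9, 9.2]
opening: 0.0
```

```bash
python3 -m pendant '[{"rx":0,"ry":0,"rz":0,"tx":0,"ty":0,"tz":0.07,"gripper":-1},{"rx":0,"ry":0,"rz":0,"tx":0,"ty":0,"tz":0.07,"gripper":-1}]'; python3 -m pendant '[{"rx":0,"ry":0,"rz":0,"tx":0,"ty":0,"tz":0.06,"gripper":-1},{"rx":0,"ry":0,"rz":0,"tx":0,"ty":0,"tz":0.06,"gripper":-1}]'; python3 - <<'E'
from rig import arm
for i in range(6):
    s=arm.get_state(); print(s['t'],s['wrist_force'].round(1),s['tcp_pos'].round(4)); arm.grab_frame("top")
E
```

```text
t: 21.4
tcp_pos: [0.4582, -0.2134, 0.0941]
tcp_rot: [-0.001, 0.714, 0.7, -0.001]
wrist_force: [-4.0, 2.5, 8.6]
opening: 0.001
t: 21.6
tcp_pos: [0.4581, -0.2133, 0.0942]
tcp_rot: [-0.001, 0.714, 0.7, -0.001]
wrist_force: [-3.7, 2.9, 7.6]
opening: 0.001
21.6 [-3.7  2.9  7.6] [ 0.4581 -0.2133  0.0942]
21.65 [-4.3  2.2  7.5] [ 0.4581 -0.2133  0.0942]
21.7 [-4.2  2.   7.8] [ 0.4581 -0.2133  0.0942]
21.75 [-3.9  2.5  8.1] [ 0.4581 -0.2134  0.0942]
21.8 [-3.1  2.2  8.5] [ 0.4581 -0.2134  0.0942]
21.85 [-4.6  2.8  8.5] [ 0.4581 -0.2133  0.0942]
```

```bash
python3 plan.py .4573 -.2132 .094 1.55 1; python3 -m pendant '[{"rx":0,"ry":0,"rz":0,"tx":0.02,"ty":-0.03,"tz":0.08,"gripper":-1},{"rx":0,"ry":0,"rz":0,"tx":0.02,"ty":-0.03,"tz":0.08,"gripper":-1}]'; python3 - <<'E'
from rig import arm
for i in range(5):
    s=arm.get_state(); print(s['t'],s['wrist_force'].round(1),s['tcp_pos'].round(4)); arm.grab_frame("top")
E
```

```text
n 1 from [ 0.4581 -0.2134  0.0941] yaw 1.5505 tilt [-2.7e-03  8.0e-04 -1.0e+00] F [-3.9  1.8  7.7]
rz 0.000 tx 0.01 ty -0.08 tz 0.01
tilt fix total rx -0.003 ry -0.001
t: 22.1
tcp_pos: [0.4581, -0.2133, 0.0942]
tcp_rot: [-0.001, 0.714, 0.7, -0.001]
wrist_force: [-3.6, 2.2, 7.3]
opening: -0.003
22.1 [-3.6  2.2  7.3] [ 0.4581 -0.2133  0.0942]
22.15 [-3.3  2.2  7.7] [ 0.4581 -0.2133  0.0942]
22.2 [-2.5  1.1  6.9] [ 0.4581 -0.2133  0.0942]
22.25 [-3.   1.3  8.4] [ 0.4581 -0.2133  0.0942]
22.3 [-2.5  1.8  6.8] [ 0.4581 -0.2133  0.0942]
```

```bash
python3 -m pendant '[{"rx":0,"ry":0,"rz":0,"tx":0.04,"ty":-0.06,"tz":0.11,"gripper":-1},{"rx":0,"ry":0,"rz":0,"tx":0.04,"ty":-0.06,"tz":0.11,"gripper":-1}]'; cat > mon.py <<'E'
from rig import arm; import numpy as np,sys
F=[]
for i in range(int(sys.argv[1])):
    s=arm.get_state(); F.append(np.r_[s['wrist_force'],s['tcp_pos'],s['ft_torque']]); arm.grab_frame("top")
F=np.array(F); print(s['t'],"F mean",F[:,:3].mean(0).round(2),"sd",F[:,:3].std(0).round(2),"z first/last",F[0,5].round(5),F[-1,5].round(5),"xy",F[-1,3:5].round(4),"Fz halves",F[:len(F)//2,2].mean().round(2),F[len(F)//2:,2].mean().round(2))
E
python3 mon.py 6
```

```text
t: 22.55
tcp_pos: [0.4581, -0.2133, 0.0941]
tcp_rot: [0.001, 0.714, 0.7, -0.0]
wrist_force: [-2.3, 1.1, 8.4]
opening: 0.002
22.8 F mean [-2.57  1.26  8.09] sd [0.58 0.34 0.44] z first/last 0.09407 0.09406 xy [ 0.4581 -0.2133] Fz halves 8.24 7.93
```

```bash
python3 -m pendant '[{"rx":0,"ry":0,"rz":0,"tx":0.04,"ty":-0.07,"tz":0.14,"gripper":-1},{"rx":0,"ry":0,"rz":0,"tx":0.04,"ty":-0.07,"tz":0.14,"gripper":-1}]'; python3 mon.py 6
```

```text
t: 23.05
tcp_pos: [0.4581, -0.2133, 0.0936]
tcp_rot: [0.002, 0.714, 0.7, 0.0]
wrist_force: [-2.7, 1.7, 7.8]
opening: -0.003
23.3 F mean [-2.86  1.65  8.87] sd [0.33 0.74 0.5 ] z first/last 0.09363 0.09372 xy [ 0.4581 -0.2133] Fz halves 8.53 9.22
```

```bash
python3 -m pendant '[{"rx":-0.001,"ry":0,"rz":0,"tx":0.04,"ty":-0.07,"tz":0.16,"gripper":-1},{"rx":0,"ry":0,"rz":0,"tx":0.04,"ty":-0.07,"tz":0.16,"gripper":-1}]'; python3 mon.py 6
```

```text
t: 23.55
tcp_pos: [0.458, -0.2133, 0.0932]
tcp_rot: [0.004, 0.714, 0.7, 0.001]
wrist_force: [-2.7, 2.1, 10.9]
opening: 0.004
23.8 F mean [-3.36  2.06 10.4 ] sd [0.47 0.4  0.49] z first/last 0.09321 0.09327 xy [ 0.458  -0.2133] Fz halves 10.32 10.47
```

At 10.4 N and steady. I'll hold for about 4 s on the fixed target and check again.

```bash
python3 mon.py 40; python3 mon.py 40; python3 snap.py side s8; python3 snap.py wrist w8; python3 snap.py top t8; python3 - <<'E'
from h import *
f=ld("w8.npz"); P=cloud(f,f["T"]); g=f["image"].min(2); z=P[...,2]
for nm,x0,x1 in(("front x<-62",.445,.457),("x -40..-20",.48,.50)):
    m=(P[...,0]>x0)&(P[...,0]<x1)&(abs(P[...,1]+.214)<.075)&(z>.08)&(z<.105)&(g>120); print(nm,m.sum(),np.median(z[m]).round(4))
im=cv2.imread("pics/s8.png"); cv2.imwrite("pics/s8z.png",cv2.resize(im[90:230,230:400],None,fx=4,fy=4,interpolation=cv2.INTER_CUBIC))
E
```

```text
25.8 F mean [-3.47  2.02 10.31] sd [0.56 0.43 0.41] z first/last 0.09325 0.09329 xy [ 0.4581 -0.2133] Fz halves 10.44 10.18
27.8 F mean [-3.47  2.03 10.21] sd [0.54 0.62 0.48] z first/last 0.09325 0.09325 xy [ 0.458  -0.2133] Fz halves 10.23 10.2
27.85 0.0013 [ 0.0072 -0.0051 -1.    ] [ 0.458  -0.2133  0.0933]
27.9 0.0021 [ 0.0072 -0.0051 -1.    ] [ 0.458  -0.2133  0.0933]
27.95 0.0015 [ 0.0072 -0.0051 -1.    ] [ 0.4581 -0.2134  0.0933]
front x<-62 3244 0.0934
x -40..-20 658 0.0945
```

View pics/s8z.png

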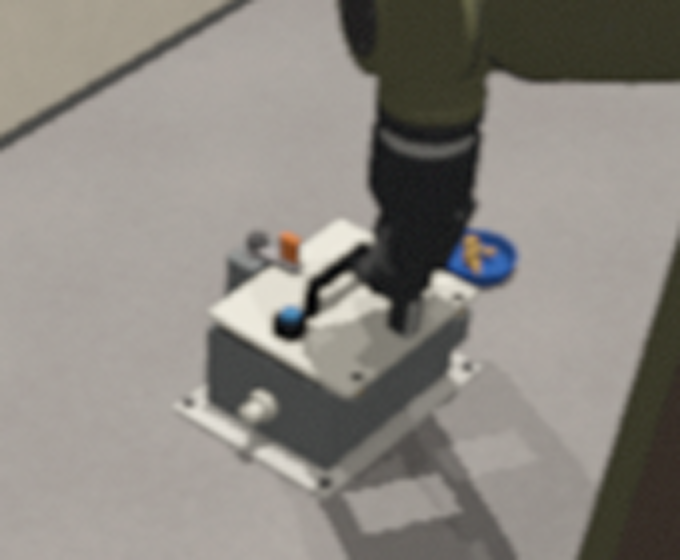

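View pics/t8.png

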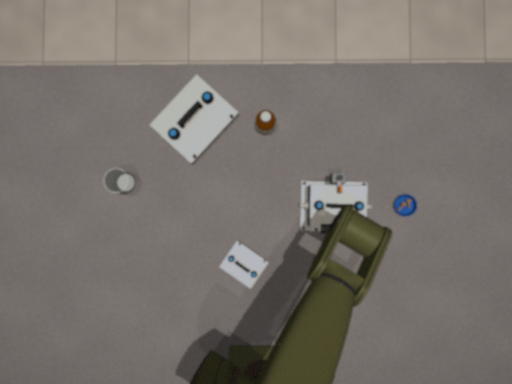

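View pics/w8.png

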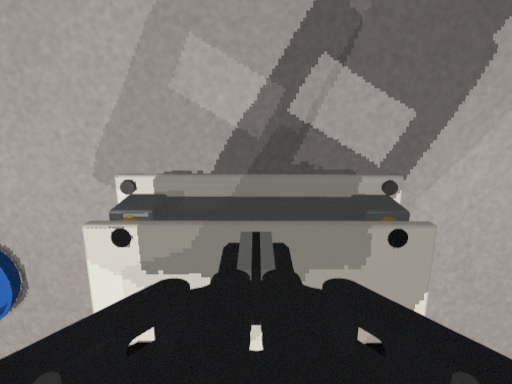

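All the views agree. The cover is seated with its lip over the bosses, and the turnbutton lies across it: in the top view its tab is at (339,189), in line with the pivot at (338,177). The beaker, bottle and dish are where they started. The lip top is at z 0.0934 and I'm pressing at 10.2 N. Handing in while pressing.

```bash
python3 -c "
from rig import arm
print(arm.job_done()); s=arm.get_state(); print(s['t'],s['wrist_force'],s['tcp_pos'])"
```

```text
the job is handed in; nothing more can be done
None
the job is handed in; nothing more can be done
```

The middle-sized cover is on the chamber, the turnbutton is turned straight across it, and I handed the job in at about 28 s while still pressing on the front lip. The robot gives no verdict, so the points below are from my own measurements before handing in.

- **Cover:** The spigot is in the opening and the front lip is over the two bosses. Before pressing, plug tops were at 116 mm and the handle top at 130 mm, the heights expected for a fitted cover. Its yaw of -0.02 rad matches the chamber's.
- **Turnbutton:** The bar's axis is parallel to the chamber's x axis to within about 0.1°, so it stands at about 1.57 rad. Working from the tab's position instead gave 1.62 rad. I trust the bar's direction more, because that figure depends on my 1–2 mm estimate of the pivot.
- **Pressing:** The force held at about 10.2–10.4 N for over 4 s with no drift. The lip sank about 4 mm and its top stands at 93.4 mm, so the front seal is squashed by roughly 4.5–5 mm. That is worked out from lip height and force, as the seal itself can't be read directly.
- **Sideways push:** The fingers also push sideways on the lip with about 4 N. I tried to trim it out and could not fully. The finger position stayed fixed during the hold.
- **Other things:** The beaker, bottle and screw dish look unmoved in the last overhead picture.

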